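# Put the bench tools back in their foam inserts

### The arm

A 6-joint arm with a two-finger parallel gripper is mounted at the origin on the work surface. World frame = base frame: x ahead of the robot, y to its left, z up, the work surface at z = 0. Lengths are in m, angles in rad, forces in N, time in s.
With the tool pointing down it reaches from about 0.35 to 0.975 m from the base axis. Payload 4.9 kg.
Tool frame: the origin (TCP) lies at the very end of the fingers, on their centre line; the grasp point (between the pads) lies 19 mm behind it (ctrl.grasp_offset is the distance from the TCP to the grasp point, in m); y points along the fingers, z is the direction in which the jaws open and shut, and the axes are right-handed (so a half turn about y gives the same grasp; the last joint's range is limited). The gripper opens to 85 mm and grips with 20 to 120 N. Pads are 22 mm wide; open, the fingers measure 114 mm over their backs; the gripper's body (76 mm by 85 mm) begins 54 mm behind the grasp point. The pads swing forward as they close: fully open they stand 13 mm farther back than shut.
Start: joints at [1.195, 0.053, 1.613, -0, 1.476, -0.119], TCP at [0.159, 0.604, 0.231] pointing down, gripper open.
Joint ranges: [-3.01, 3.01], [-1.01, 2.22], [0.06, 2.58], [-1.02, 4.17], [0.09, 2.62], [-3.14, 3.14]. Speed limits (rad/s): [2.57, 2.57, 3.14, 3.14, 3.14, 3.14].

### API

Orientations are given as a rotation vector (axis times angle).
In Python, from station import ctrl, eyes, finish_job, find_in, regions_of, pinpoint gives the robot as it stands.
- The arm moves only by the tool play_rows, never from a script. Its argument "moves" is a list of rows, each an object of numbers: "x", "y", "z": the shift along the world's x, y, z in cm; "turn": the turn about the world's z in degrees; "jaw": the finger opening in cm, from 0 to 8.54. A call has 1 to 8 rows; each row shifts and turns the commanded pose from where the row before left it; what a row does not reach is not made up. A row lasts 1/12 s, in which the tool goes at most 41.7 mm and 7.16 degrees, less where a joint would pass 70% of its speed; a pose out of reach is approached as far as the arm can. A call is refused whole if a number of a shift passes 4.17 or a number of a turn 7.16, either way. A call with a gripper value outside its range is refused whole. The fingers move at their own pace and stop on an object; "squeeze" is the grip in N (left out, the last holds). Time passes only in rows, so rows that do not move let the fingers close. It gives the time, the measured TCP pose, the force and the opening at its end, in the units of the state.
- ctrl.get_obs(): the state, without advancing time (a new reading comes with each control period).
- eyes.get_image(name): name is "scene" or "top"; returns a dict with "img" (420x560x3 uint8, red, green, blue), "camera_matrix" (3x3 intrinsics, pixels), "D" ([k1, k2, p1, p2, k3] as OpenCV has them; the pictures are not rectified), "cam_to_world" (4x4, takes a point from camera to world coordinates). Camera axes: x right, y up, looking along -z (the intrinsics and any distortion apply to the point x, -y, -z); pixel columns grow to the right and rows downward; lengths in m; the calibration is good to about 2 mm. A picture is of the moment at which its call begins. There is no depth.
- finish_job(): hands the job in, once; it reports no verdict.
Trained networks look in the newest picture that a camera, given by its name, has taken for a name from the list of things; names that differ only in an ending like _2 or _b are one class to them, and where a whole thing is asked for, a point or a joint stands for the part that bears it (a point fixed in the world has none). Each returns a list of dicts, best first, with "score" (0 to 1); they miss things now and then, are a little off and sometimes report something else, mostly with a low value. They report only what shows in the picture. A call takes as long as a camera call.
- find_in(camera, query): "point" ([column, row] in pixels, amid what is visible of it).
- regions_of(camera, query): "pixels" (420x560 bool, what is visible of it) and "point" ([column, row] in pixels, amid what is visible of it).
- pinpoint(camera, query): "point" ([column, row] in pixels: a listed point, or the origin of a listed thing).
The state is a dict: "t": time; "q": joint angles; "dq": joint speeds; "effort": joint torques, N m; "tool_pos": TCP position; "tool_rot": TCP orientation; "contact_force": force on the tool from outside, world axes, zero at the start; "wrist_torque": the same for the moment, N m; "opening": finger opening in m.
Only numpy, scipy, OpenCV 4.12 (cv2) and the standard library are available. Lean on these libraries where they do the work, as an engineer would, in place of code of your own. Each camera call takes 0.05 s, during which the arm holds its last target.

### The job

Clear the welding bench for the next job: put the G-clamp, the engineer's square, the vee block and the wire cup brush back, each into the foam insert cut to its own outline, the way up it lies now and fully down on the floor of its pocket. Set each one down gently rather than letting it fall, let go of it, and leave the drinking flask and the flap disc where they are.

Things in the scene. Friction and masses are not known exactly. Their poses are not given: they have to be found in the camera images.
- clamp: G-clamp lying flat, grey frame, 120 (x) by 76 (y) by 18 mm high, 0.4 kg. Origin: centre of this outline, underside; z up. Spine: bar 14 mm wide, x -20 to 60, centred at y -31; grip it across (along y) near x 12. Arms run to y 22 at x -20 to -6 and 48 to 60. 12 mm screw along x at y 10, x -60 to 34 (6 mm T-bar at x -55, y -18 to 38). Centre of mass x 11, y -10.
- square: Steel engineer's square (L) lying flat, 106 (x) by 72 (y) mm, 0.24 kg. Origin: centre of this outline, underside; z up. Thick stock: x -53 to -31, y -36 to 36, 18 mm high; grip it across its 22 mm (along x) near y -5. Thin blade: y 16 to 36, along x as far as x 53, 2 mm thick, 8 mm above the underside.
- vee_block: Steel vee block, 60 (x) by 40 (y) by 34 mm high, 0.5 kg. A 90 degree vee, 28 mm wide and 14 deep, runs along x in its top; a slot 5 mm deep in each long side from 8 to 14 mm height. Origin: centre of its underside; z up. Grip across the 40 mm (along y), above the slots.
- cup_brush: Wire cup brush for an angle grinder, standing on its wires: 66 mm diameter, 54 mm high, 0.23 kg. Origin: centre of its underside; z up. On top a hexagon nut, 22 mm across flats, from 40 to 54 mm height, one pair of flats facing along x; below it the steel cup, 60 mm diameter at 20 to 31 mm height, 44 at 40.
- clamp_insert: Fixed foam insert, 170 (x) by 124 (y) by 25 mm high, dark top, yellow below. Origin: centre of its underside, below the pocket's middle; pocket floor (yellow) 18 mm up, 7 mm deep. Pocket for the G-clamp, 8 mm larger all round: x -28 to 68, y -46 to 30; neck x -44 to -28, y -5 to 25; T-bar slot x -68 to -44, y -26 to 46 mm. Tool home: its origin 18 mm above this one, axes parallel.
- square_insert: Fixed foam insert, 170 (x) by 124 (y) by 25 mm high, dark top, yellow below. Origin: centre of its underside, below the pocket's middle; pocket floor (yellow) 18 mm up, 7 mm deep. L pocket for the square, 8 mm larger all round: x -61 to -23, y -44 to 44 (stock) and x -23 to 61, y 8 to 44 mm (blade). Tool home: its origin 18 mm above this one, axes parallel.
- vee_insert: Fixed foam insert, 170 (x) by 124 (y) by 25 mm high, dark top, yellow below. Origin: centre of its underside, below the pocket's middle; pocket floor (yellow) 18 mm up, 7 mm deep. Rectangular pocket for the vee block, 76 (x) by 56 (y) mm, either way round. Tool home: its origin 18 mm above this one, axes parallel.
- brush_insert: Fixed foam insert, 170 (x) by 124 (y) by 25 mm high, dark top, yellow below. Origin: centre of its underside, below the pocket's middle; pocket floor (yellow) 18 mm up, 7 mm deep. Round pocket for the cup brush, 82 mm diameter. Brush home: its origin 18 mm above this one, any yaw.
- flask: Black drinking flask standing on the bench, 73 mm diameter, 222 mm high, not part of the job. Origin: centre of its underside.
- flap_disc: Used flap disc lying on the bench, 115 mm diameter, 10 mm thick, not part of the job. Origin: centre of its underside.

How it is judged:
By the outcome, as a careful person would: the job done as asked, in the order asked, and still so for the second after the job is handed in, with the robot touching nothing.
It also fails if it takes over 96 s, if anything falls off the work surface, if the arm or the gripper's body presses on something with over 40 N, if the wrist force passes 120 N, or if a joint passes its speed limit or range.

## Working session

There is one attempt and no reset: what is moved stays moved. The work goes in short steps, Python scripts to look and compute and a tool call to move; the robot and the scene stay as the last step left them, time stands still between calls to the robot, and variables do not carry over. Pictures are saved under pics/ and viewed, and the job is handed in when it is done.

Besides the shell and the picture viewer there is one more tool, called after "Request:" as name(argument=value, ...), one argument or row to a line, values as JSON. play_rows: Moves the arm, as the interface text tells. Its arguments: {"type":"object","properties":{"moves":{"type":"array"},"squeeze":{"type":"number"}},"required":["moves"]}

```bash
mkdir -p pics; ls
python3 - <<'E'
from station import ctrl, eyes
import cv2
for n in ("scene","top"):
    d=eyes.get_image(n); cv2.imwrite(f"pics/{n}0.png",d["img"][:,:,::-1])
    print(n,d["camera_matrix"],d["D"],d["cam_to_world"])
o=ctrl.get_obs();print(o)
E
```

```text
pics
scene [[414.58238655   0.         279.17351203]
 [  0.         414.58238655 209.44990819]
 [  0.           0.           1.        ]] [-0.00292926  0.          0.          0.          0.        ] [[ 0.3915026  -0.59094197  0.70534623  1.33763854]
 [ 0.92004155  0.23823574 -0.3110744  -0.34454655]
 [ 0.01578824  0.77073428  0.63696107  0.77452405]
 [ 0.          0.          0.          1.        ]]
top [[508.66012917   0.         278.7120842 ]
 [  0.         508.66012917 197.08172137]
 [  0.           0.           1.        ]] [-0.17681471  0.          0.          0.          0.        ] [[-0.02752689  0.98717113 -0.15727504  0.30404627]
 [-0.99956676 -0.02882247 -0.00596249 -0.01142868]
 [-0.01041905  0.15704278  0.98753684  1.51740456]
 [ 0.          0.          0.          1.        ]]
{'t': 0.1, 'q': array([ 1.19497875e+00,  5.33153659e-02,  1.61413699e+00, -2.29381737e-05,
        1.47599813e+00, -1.19005051e-01]), 'dq': array([ 0.00035861,  0.00031145, -0.0032366 , -0.0003276 , -0.00285126,
       -0.0010891 ]), 'effort': array([-1.23297345e-04, -3.94901383e+01, -3.71365607e+01, -1.62516071e-04,
        3.88324013e-03, -5.82368202e-06]), 'tool_pos': array([0.1585529 , 0.60398021, 0.23018252]), 'tool_rot': array([-1.56318741,  0.20198894, -0.20130734]), 'contact_force': array([0.76051042, 0.56224172, 0.2142792 ]), 'wrist_torque': array([-0.02223599, -0.03702598,  0.0164395 ]), 'opening': 0.08531531617021372}
```

View pics/scene0.png

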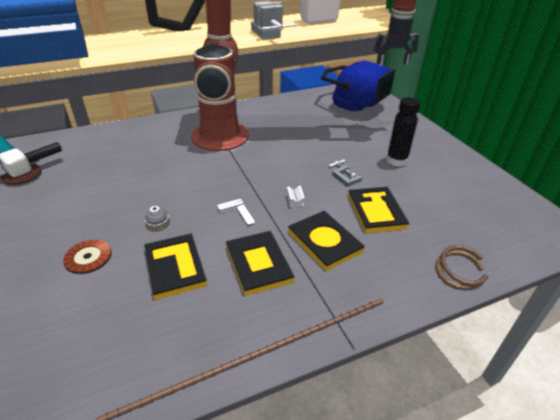

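View pics/top0.png

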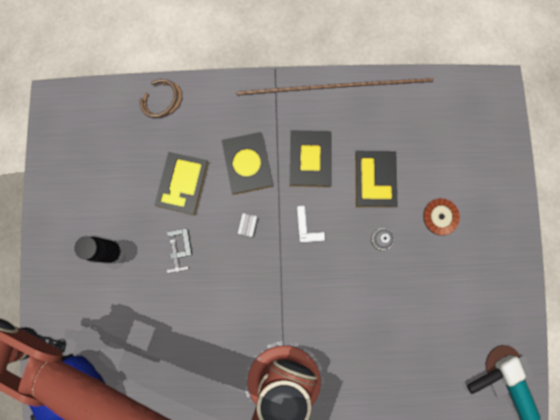

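```bash
cat > h.py <<'E'
from station import ctrl, eyes, find_in, regions_of, pinpoint
import cv2, numpy as np
from scipy.optimize import minimize
def box(x0,x1,y0,y1,z0,z1): return np.array([[x,y,z] for x in (x0,x1) for y in (y0,y1) for z in (z0,z1)])/1000.
def cyl(r,z0,z1,r2=None):
    a=np.linspace(0,2*np.pi,24,endpoint=False); r2=r if r2 is None else r2
    return np.array([[r*np.cos(t),r*np.sin(t),z0] for t in a]+[[r2*np.cos(t),r2*np.sin(t),z1] for t in a])/1000.
M={'clamp':[box(-20,60,-38,-24,0,18),box(-20,-6,-38,22,0,18),box(48,60,-38,22,0,18),box(-60,34,4,16,3,15),box(-58,-52,-18,38,6,12)],
'square':[box(-53,-31,-36,36,0,18),box(-53,53,16,36,8,10)],
'vee_block':[box(-30,30,-20,20,0,34)],
'cup_brush':[cyl(33,0,20),cyl(30,20,31),cyl(30,31,40,22),cyl(12,40,54)],
'flask':[cyl(36.5,0,222)],'flap_disc':[cyl(57.5,0,10)]}
for k in ('clamp','square','vee','brush'): M[k+'_insert']=[box(-85,85,-62,62,0,25)]
def proj(d,P):
    T=np.linalg.inv(d['cam_to_world']); c=P@T[:3,:3].T+T[:3,3]; c=c*[1,-1,-1]
    return cv2.projectPoints(c,np.zeros(3),np.zeros(3),d['camera_matrix'],np.array(d['D']))[0].reshape(-1,2)
def ray(d,px,z):
    u=cv2.undistortPoints(np.array([[px]],float),d['camera_matrix'],np.array(d['D']))[0,0]
    v=d['cam_to_world'][:3,:3]@np.array([u[0],-u[1],-1]); o=d['cam_to_world'][:3,3]
    return o+v*(z-o[2])/v[2]
def place(P,p):
    c,s=np.cos(p[2]),np.sin(p[2]); return P@np.array([[c,-s,0],[s,c,0],[0,0,1]]).T+[p[0],p[1],p[3]]
S=4
def render(d,name,p,off,shape):
    m=np.zeros(shape,np.uint8)
    for P in M[name]:
        q=((proj(d,place(P,p))-off+.5)*S*16-8)
        h=cv2.convexHull(q.astype(np.float32)).round().astype(np.int32)
        cv2.fillPoly(m,[h],255,shift=4)
    return m
def fit(name,ims,masks,z=0.,yaws=None,n=8):
    """ims {cam:d}, masks {cam:bool}"""
    ctx=[]
    for c,d in ims.items():
        if c not in masks: continue
        ys,xs=np.nonzero(masks[c]); o=np.array([xs.min()-12,ys.min()-12]); w=xs.max()-o[0]+12; h=ys.max()-o[1]+12
        A=np.array([[1,0,-o[0]],[0,1,-o[1]]],float)
        sub=cv2.warpAffine(masks[c].astype(np.uint8)*255,A,(int(w),int(h)))
        sub=cv2.resize(sub,None,fx=S,fy=S,interpolation=cv2.INTER_LINEAR)
        sub=cv2.GaussianBlur(sub,(0,0),S*.6); ctx.append((d,o,sub))
    def cost(p):
        e=0
        for d,o,sub in ctx:
            r=cv2.GaussianBlur(render(d,name,[p[0],p[1],p[2],z],o,sub.shape),(0,0),S*.6)
            e+=np.mean(np.abs(r.astype(float)-sub))*sub.size/sub.sum()
        return e
    k='top' if 'top' in masks else 'scene'
    ys,xs=np.nonzero(masks[k]); c0=ray(ims[k],[xs.mean(),ys.mean()],z+.015)
    best=None;res=[]
    for a in (yaws if yaws is not None else np.arange(n)*2*np.pi/n):
        r=minimize(cost,[c0[0],c0[1],a],method='Nelder-Mead',options=dict(initial_simplex=np.array([c0[0],c0[1],a])+np.array([[0,0,0],[.012,0,0],[0,.012,0],[0,0,.3]]),xatol=1e-4,fatol=1e-5,maxiter=150))
        res.append((r.fun,r.x))
    res.sort(key=lambda t:t[0]); return res
E
cat > m.py <<'E'
from h import *
import pickle,sys
ims={c:eyes.get_image(c) for c in ('top','scene')}
names=[k for k in M]
out={}
for k in names:
    ms={}
    for c in ims:
        r=regions_of(c,k)
        print(k,c,[(round(x['score'],2),np.round(x['point']).astype(int).tolist(),int(x['pixels'].sum())) for x in r[:3]])
        if r: ms[c]=r[0]['pixels']
    out[k]=ms
pickle.dump((ims,out),open('m0.pkl','wb'))
print(ctrl.get_obs()['t'])
E
python3 m.py
```

```text
clamp top []
clamp scene [(0.79, [343, 174], 416)]
square top [(0.8, [306, 234], 364)]
square scene [(0.82, [238, 213], 422), (0.35, [170, 266], 3052)]
vee_block top [(0.76, [245, 224], 299)]
vee_block scene [(0.56, [299, 198], 316)]
cup_brush top [(0.72, [380, 243], 422)]
cup_brush scene [(0.79, [156, 220], 482)]
flask top [(0.67, [98, 249], 1117), (0.2, [176, 249], 403)]
flask scene [(0.76, [402, 137], 1543)]
flap_disc top [(0.62, [445, 215], 1102)]
flap_disc scene [(0.83, [84, 254], 1275)]
clamp_insert top [(0.68, [182, 183], 2403)]
clamp_insert scene []
square_insert top [(0.81, [375, 180], 2421)]
square_insert scene [(0.56, [173, 268], 2997)]
vee_insert top [(0.61, [310, 160], 2385)]
vee_insert scene [(0.63, [259, 262], 3011), (0.3, [376, 208], 2093), (0.19, [402, 132], 1441)]
brush_insert top [(0.79, [246, 164], 2291), (0.69, [184, 183], 2315)]
brush_insert scene [(0.81, [324, 239], 2556)]
1.2
```

```bash
cat > f.py <<'E'
from h import *
import pickle
ims,out=pickle.load(open('m0.pkl','rb'))
eyes.get_image('top');r=regions_of('top','clamp'); print([(x['score'],x['point']) for x in r])
if r: out['clamp']['top']=r[0]['pixels']
else: out['clamp']['top']=regions_of('top','flask')[1]['pixels']
eyes.get_image('scene');r=regions_of('scene','clamp_insert'); print([(x['score'],x['point']) for x in r])
if r: out['clamp_insert']['scene']=r[0]['pixels']
pickle.dump((ims,out),open('m0.pkl','wb'))
pose={}
for k in out:
    n=1 if k in('cup_brush','flask','flap_disc') else 8
    for cs in (['top'],['scene'],['top','scene']):
        ms={c:out[k][c] for c in cs if c in out[k]}
        if len(ms)<len(cs): continue
        r=fit(k,ims,ms,n=n)
        for q in r[:2 if n==8 else 1]: print(k,cs,round(q[0],3),np.round(q[1][:2]*1000,1),round(np.degrees(q[1][2]),1)%360)
    pose[k]=r[0][1]
pickle.dump(pose,open('pose.pkl','wb'))
for c,d in ims.items():
    im=cv2.resize(d['img'][:,:,::-1],None,fx=3,fy=3,interpolation=cv2.INTER_CUBIC)
    for k in out:
        for P in M[k]:
            h=cv2.convexHull(((proj(d,place(P,[*pose[k],0]))+.5)*3-.5).astype(np.float32)).round().astype(int)
            cv2.polylines(im,[h],True,(0,0,255) if 'insert' not in k else (255,0,255),1)
        if c in out[k]:
            m=cv2.resize(out[k][c].astype(np.uint8),None,fx=3,fy=3,interpolation=cv2.INTER_NEAREST)
            cv2.drawContours(im,cv2.findContours(m,0,2)[0],-1,(0,255,0),1)
    cv2.imwrite(f'pics/fit_{c}.png',im[360:900,430:1230] if c=='top' else im[400:950,400:1200])
    cv2.imwrite(f'pics/fitb_{c}.png',im[360:900,130:830] if c=='top' else im[400:950,100:900])
E
python3 f.py
```

```text
[(0.61, [175.8, 247.8])]
[(0.55, [374.2, 209.7]), (0.46, [343.0, 175.6])]
clamp ['top'] 0.454 [392.  304.9] 7.9
clamp ['top'] 0.456 [392.4 305.3] 6.800000000000011
clamp ['scene'] 0.121 [390.4 306.1] 11.2
clamp ['scene'] 0.121 [390.5 306. ] 11.2
clamp ['top', 'scene'] 0.591 [391.4 305.4] 9.600000000000023
clamp ['top', 'scene'] 0.598 [392.2 305.2] 9.4
square ['top'] 0.122 [462.6 -94.3] 3.9
square ['top'] 0.122 [462.5 -94.3] 4.0
square ['scene'] 0.14 [463.6 -94.1] 1.5
square ['scene'] 0.141 [463.7 -93.9] 1.8
square ['top', 'scene'] 0.276 [462.5 -94.2] 2.8999999999999773
square ['top', 'scene'] 0.279 [463.  -94.1] 3.5
vee_block ['top'] 0.06 [459.1  94.4] 346.2
vee_block ['top'] 0.06 [459.   94.3] 166.3
vee_block ['scene'] 0.084 [466.   92.7] 345.9
vee_block ['scene'] 0.084 [466.1  92.7] 165.8
vee_block ['top', 'scene'] 0.214 [460.7  94.2] 166.5
vee_block ['top', 'scene'] 0.214 [460.7  94.2] 346.5
cup_brush ['top'] 0.04 [ 408.2 -306.8] 3.3
cup_brush ['scene'] 0.053 [ 410. -306.] 5.3
cup_brush ['top', 'scene'] 0.105 [ 409.1 -306.3] 6.6
flask ['top'] 0.099 [390.8 505.4] 48.4
flask ['scene
[... 750 characters left out ...]
 'scene'] 0.049 [ 592.  -296.4] 177.9
square_insert ['top', 'scene'] 0.049 [ 592.  -296.4] 357.9
vee_insert ['top'] 0.03 [659.4 -99.7] 357.0
vee_insert ['top'] 0.03 [659.4 -99.7] 177.0
vee_insert ['scene'] 0.025 [660.1 -99.1] 357.0
vee_insert ['scene'] 0.025 [659.9 -99.1] 177.0
vee_insert ['top', 'scene'] 0.056 [659.5 -99.3] 177.4
vee_insert ['top', 'scene'] 0.056 [659.5 -99.3] 357.4
brush_insert ['top'] 0.027 [651.   94.3] 189.7
brush_insert ['top'] 0.027 [651.   94.3] 9.699999999999989
brush_insert ['scene'] 0.033 [651.3  93.3] 10.6
brush_insert ['scene'] 0.033 [651.3  93.3] 190.6
brush_insert ['top', 'scene'] 0.065 [651.5  93.5] 10.2
brush_insert ['top', 'scene'] 0.065 [651.5  93.5] 190.2
```

View pics/fit_top.png

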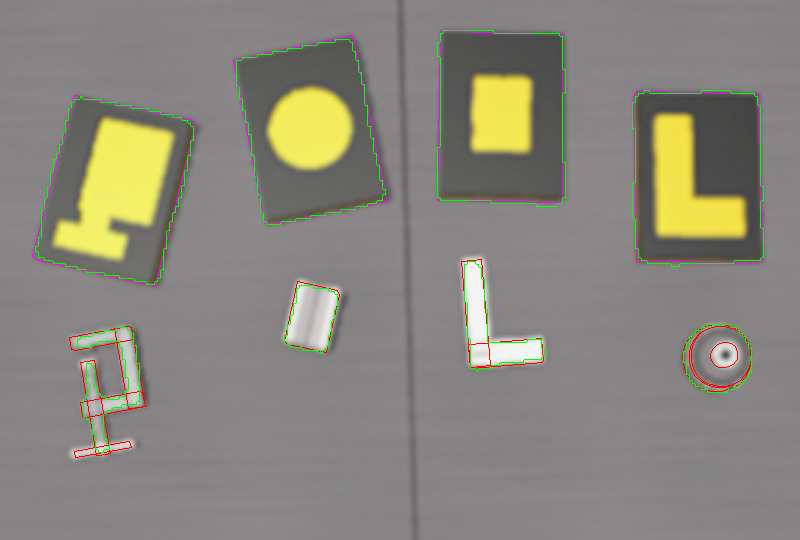

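View pics/fitb_top.png

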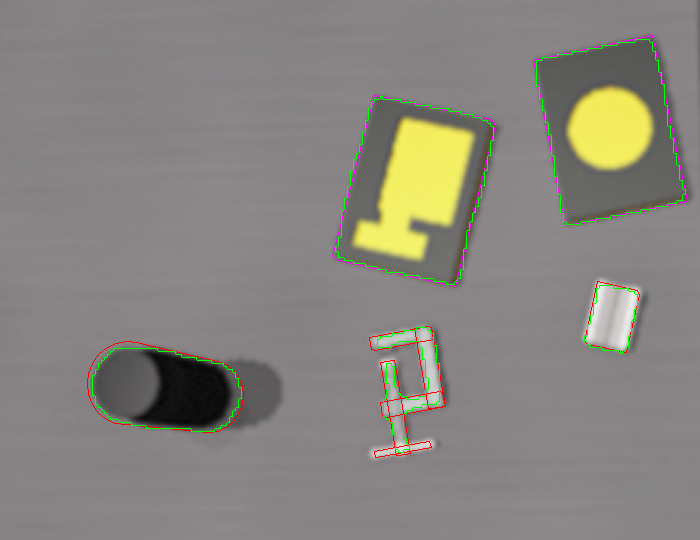

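View pics/fit_scene.png

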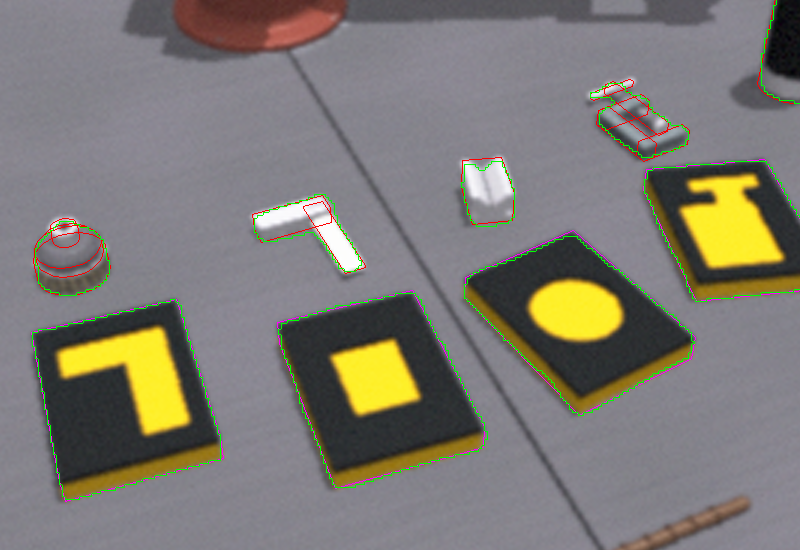

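```bash
cat > st.py <<'E'
from station import ctrl
import numpy as np
from scipy.spatial.transform import Rotation as R
o=ctrl.get_obs();r=R.from_rotvec(o['tool_rot']).as_matrix()
print('t',o['t'],'pos mm',np.round(o['tool_pos']*1000,1),'jawyaw',round(np.degrees(np.arctan2(r[1,2],r[0,2])),1),'appr',r[:,1].round(3),'q',o['q'].round(2),'F',o['contact_force'].round(2),'open',round(o['opening']*1000,1))
E
python3 st.py
python3 - <<'E'
import numpy as np
def g(p,yaw,b):
    a=np.radians(yaw);c,s=np.cos(a),np.sin(a);return np.round([p[0]+c*b[0]-s*b[1],p[1]+s*b[0]+c*b[1]],1)
print('clamp',g((391.2,305.6),9.6,(12,-31)),'jaw',99.6,'place',g((595.9,293.1),-14,(12,-31)),'jaw',76)
print('square',g((463,-94.2),2.9,(-42,-5)),'jaw 2.9 place',g((591.6,-296.5),-2.2,(-42,-5)),-2.2)
E
```

```text
t 1.4 pos mm [158.8 604.5 231.3] jawyaw 75.3 appr [ 0. -0. -1.] q [ 1.19  0.05  1.61 -0.    1.48 -0.12] F [ 0.27  0.17 -0.19] open 85.3
clamp [408.2 277. ] jaw 99.6 place [600.  260.1] jaw 76
square [ 421.3 -101.3] jaw 2.9 place [ 549.4 -299.9] -2.2
```

Request:
play_rows(
  moves=[
    {"y": -4,"z": 1,"turn": 6,"jaw": 3},
    {"y": -4,"z": 1,"turn": 6},
    {"y": -4,"z": 1,"turn": 6},
    {"y": -4,"z": 1,"turn": 6.3},
    {"x": 3.1,"y": -2.1},
    {"x": 3.1,"y": -2.1},
    {"x": 3.1,"y": -2.1},
    {"x": 3.1,"y": -2.1},
  ],
  squeeze=30,
)

```text
invalid input
```

Request:
play_rows(
  moves=[
    {"x": 3.1,"y": -2.1,"z": -1},
    {"x": 3.1,"y": -2.1,"z": -1},
    {"x": 3.1,"y": -2.1,"z": -1},
    {"x": 3.1,"y": -2.1,"z": -1},
    {"z": -3},
    {"z": -3},
    {"z": -3},
    {},
  ],
)

```text
invalid input
```

```bash
python3 st.py
```

```text
t 1.4 pos mm [158.8 604.5 231.3] jawyaw 75.3 appr [ 0. -0. -1.] q [ 1.19  0.05  1.61 -0.    1.48 -0.12] F [ 0.27  0.17 -0.19] open 85.3
```

Request:
play_rows(
  moves=[
    {"x": 0,"y": -4,"z": 1,"turn": 6,"jaw": 3},
    {"x": 0,"y": -4,"z": 1,"turn": 6,"jaw": 3},
    {"x": 0,"y": -4,"z": 1,"turn": 6,"jaw": 3},
    {"x": 0,"y": -4,"z": 1,"turn": 6.3,"jaw": 3},
    {"x": 3.1,"y": -2.1,"z": 0,"turn": 0,"jaw": 3},
    {"x": 3.1,"y": -2.1,"z": 0,"turn": 0,"jaw": 3},
    {"x": 3.1,"y": -2.1,"z": 0,"turn": 0,"jaw": 3},
    {"x": 3.1,"y": -2.1,"z": 0,"turn": 0,"jaw": 3},
  ],
  squeeze=30,
)

```text
t: 2.07
tool_pos: [0.2837, 0.3593, 0.2719]
tool_rot: [-1.566, -0.133, 0.131]
contact_force: [1.5, 0.8, -1.1]
opening: 0.0302
```

Request:
play_rows(
  moves=[
    {"x": 3.1,"y": -2.1,"z": -1,"turn": 0,"jaw": 3},
    {"x": 3.1,"y": -2.1,"z": -1,"turn": 0,"jaw": 3},
    {"x": 3.1,"y": -2.1,"z": -1,"turn": 0,"jaw": 3},
    {"x": 3.1,"y": -2.1,"z": -1,"turn": 0,"jaw": 3},
    {"x": 0,"y": 0,"z": -4,"turn": 0,"jaw": 3},
    {"x": 0,"y": 0,"z": -4,"turn": 0,"jaw": 3},
    {"x": 0,"y": 0,"z": -4,"turn": 0,"jaw": 3},
    {"x": 0,"y": 0,"z": 0,"turn": 0,"jaw": 3},
  ],
)

```text
t: 2.73
tool_pos: [0.4011, 0.2733, 0.1024]
tool_rot: [-1.573, -0.119, 0.143]
contact_force: [-0.9, -1.1, -1.3]
opening: 0.0298
```

```bash
python3 st.py
cat > snap.py <<'E'
from h import *
import sys
# snap cam tag z-crop u v half
c,tag,u,v,hw=sys.argv[1],sys.argv[2],*map(int,sys.argv[3:6])
d=eyes.get_image(c); im=d['img'][max(0,v-hw):v+hw,max(0,u-hw):u+hw,::-1]
cv2.imwrite(f'pics/{tag}.png',cv2.resize(im,(580,int(580*im.shape[0]/im.shape[1])),interpolation=cv2.INTER_CUBIC))
E
python3 snap.py scene s1 345 150 60
```

```text
t 2.7333 pos mm [401.1 273.3 102.4] jawyaw 99.5 appr [-0.015 -0.007 -1.   ] q [ 0.44 -0.16  2.04 -0.    1.28 -1.29] F [-0.9  -1.05 -1.28] open 29.8
```

View pics/s1.png

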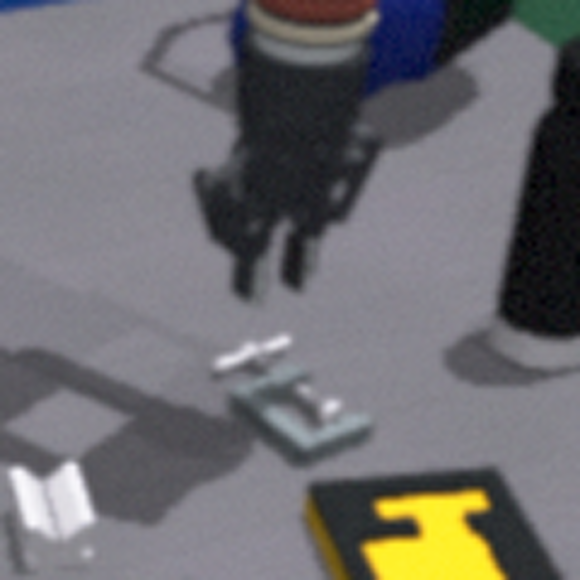

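Request:
play_rows(
  moves=[
    {"x": 0,"y": 0,"z": 0,"turn": 0,"jaw": 3},
    {"x": 0,"y": 0,"z": 0,"turn": 0,"jaw": 3},
    {"x": 0,"y": 0,"z": 0,"turn": 0,"jaw": 3},
  ],
)

```text
t: 3.03
tool_pos: [0.4088, 0.2777, 0.1151]
tool_rot: [-1.565, -0.136, 0.127]
contact_force: [-0.3, -0.9, -0.2]
opening: 0.03
```

```bash
python3 st.py
```

```text
t 3.0333 pos mm [408.8 277.7 115.1] jawyaw 99.6 appr [ 0.006  0.003 -1.   ] q [ 0.45 -0.17  2.02 -0.    1.28 -1.29] F [-0.32 -0.94 -0.2 ] open 30.0
```

Request:
play_rows(
  moves=[
    {"x": 0,"y": 0,"z": -2,"turn": 0,"jaw": 3},
    {"x": 0,"y": 0,"z": -2,"turn": 0,"jaw": 3},
    {"x": 0,"y": 0,"z": -1.8,"turn": 0,"jaw": 3},
    {"x": 0,"y": 0,"z": -1.2,"turn": 0,"jaw": 3},
    {"x": 0,"y": 0,"z": -0.6,"turn": 0,"jaw": 3},
    {"x": 0,"y": 0,"z": 0,"turn": 0,"jaw": 3},
    {"x": 0,"y": 0,"z": 0,"turn": 0,"jaw": 3},
    {"x": 0,"y": 0,"z": 0,"turn": 0,"jaw": 3},
  ],
)

```text
t: 3.7
tool_pos: [0.4079, 0.2771, 0.0369]
tool_rot: [-1.566, -0.133, 0.129]
contact_force: [0.4, 0.5, 0.5]
opening: 0.0302
```

```bash
python3 st.py;python3 snap.py scene s2 345 160 45
```

```text
t 3.7 pos mm [407.9 277.1  36.9] jawyaw 99.6 appr [ 0.002  0.001 -1.   ] q [ 0.45 -0.06  2.07  0.    1.13 -1.29] F [0.36 0.5  0.49] open 30.2
```

View pics/s2.png

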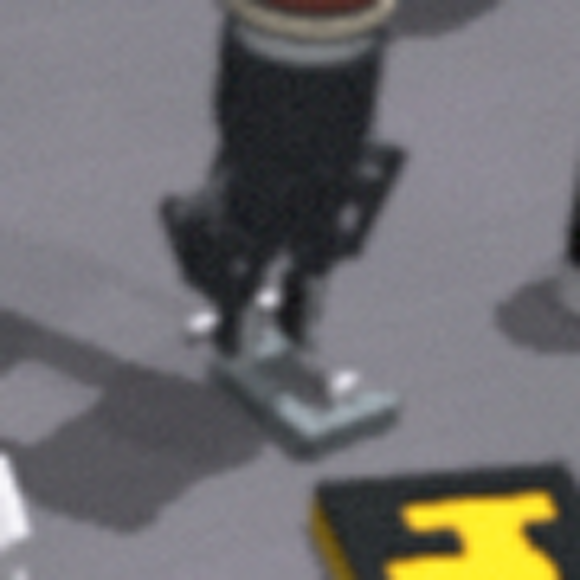

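Request:
play_rows(
  moves=[
    {"x": 0,"y": 0,"z": -1,"turn": 0,"jaw": 3},
    {"x": 0,"y": 0,"z": -1,"turn": 0,"jaw": 3},
    {"x": 0,"y": 0,"z": -0.5,"turn": 0,"jaw": 3},
    {"x": 0,"y": 0,"z": -0.3,"turn": 0,"jaw": 3},
    {"x": 0,"y": 0,"z": 0,"turn": 0,"jaw": 3},
    {"x": 0,"y": 0,"z": 0,"turn": 0,"jaw": 3},
    {"x": 0,"y": 0,"z": 0,"turn": 0,"jaw": 3},
  ],
)

```text
t: 4.33
tool_pos: [0.4069, 0.2766, 0.0074]
tool_rot: [-1.567, -0.132, 0.131]
contact_force: [-0.6, -0.6, 0.0]
opening: 0.0297
```

```bash
python3 st.py;python3 snap.py scene s3 345 160 45;python3 snap.py top s3t 185 250 40
```

```text
t 4.3333 pos mm [406.9 276.6   7.4] jawyaw 99.6 appr [ 0.  0. -1.] q [ 0.45 -0.01  2.08  0.    1.07 -1.29] F [-0.59 -0.64  0.03] open 29.7
```

View pics/s3.png

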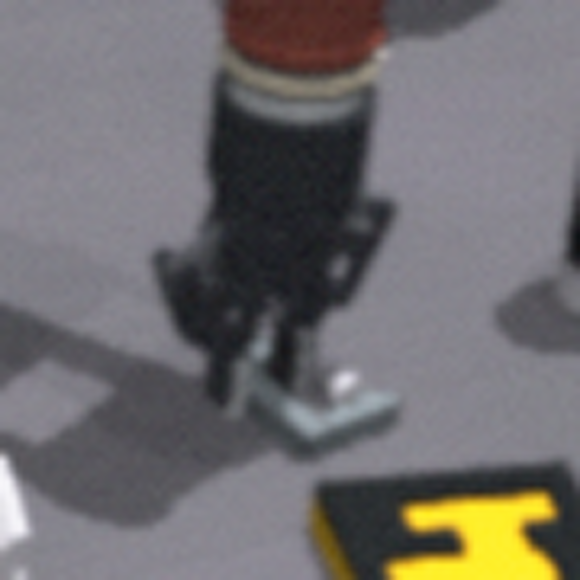

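View pics/s3t.png

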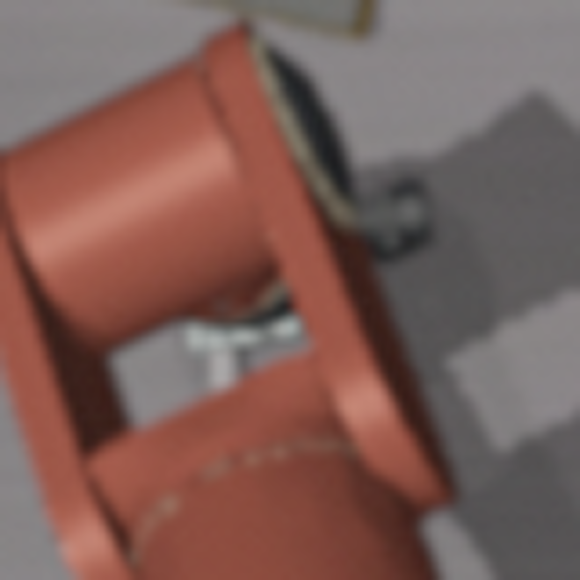

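Request:
play_rows(
  moves=[
    {"x": 0,"y": 0,"z": 0.2,"turn": 0,"jaw": 3},
    {"x": 0,"y": 0,"z": 0,"turn": 0,"jaw": 3},
    {"x": 0,"y": 0,"z": 0,"turn": 0,"jaw": 0.8},
    {"x": 0,"y": 0,"z": 0,"turn": 0,"jaw": 0.8},
    {"x": 0,"y": 0,"z": 0,"turn": 0,"jaw": 0.8},
    {"x": 0,"y": 0,"z": 0,"turn": 0,"jaw": 0.8},
    {"x": 0,"y": 0,"z": 0,"turn": 0,"jaw": 0.8},
    {"x": 0,"y": 0,"z": 0,"turn": 0,"jaw": 0.8},
  ],
  squeeze=70,
)

```text
t: 5.1
tool_pos: [0.4071, 0.2768, 0.0099]
tool_rot: [-1.566, -0.132, 0.131]
contact_force: [-1.0, -0.2, 5.6]
opening: 0.0116
```

```bash
python3 st.py
```

```text
t 5.1 pos mm [407.1 276.8   9.9] jawyaw 99.6 appr [ 0.001  0.    -1.   ] q [ 0.45 -0.01  2.08  0.    1.07 -1.29] F [-0.96 -0.2   5.58] open 11.6
```

Request:
play_rows(
  moves=[
    {"x": 0,"y": 0,"z": 0,"turn": 0,"jaw": 0.8},
    {"x": 0,"y": 0,"z": 0,"turn": 0,"jaw": 0.8},
    {"x": 0,"y": 0,"z": 0.3,"turn": 0,"jaw": 0.8},
    {"x": 0,"y": 0,"z": 0.7,"turn": 0,"jaw": 0.8},
    {"x": 0,"y": 0,"z": 1,"turn": 0,"jaw": 0.8},
    {"x": 0,"y": 0,"z": 1,"turn": 0,"jaw": 0.8},
    {"x": 0,"y": 0,"z": 0,"turn": 0,"jaw": 0.8},
    {"x": 0,"y": 0,"z": 0,"turn": 0,"jaw": 0.8},
  ],
)

```text
t: 5.77
tool_pos: [0.4076, 0.2769, 0.0405]
tool_rot: [-1.566, -0.133, 0.129]
contact_force: [-0.2, -0.5, -2.9]
opening: 0.0117
```

```bash
python3 st.py;python3 snap.py scene s4 345 160 45
```

```text
t 5.7667 pos mm [407.6 276.9  40.5] jawyaw 99.6 appr [ 0.002  0.001 -1.   ] q [ 0.45 -0.06  2.07 -0.    1.13 -1.29] F [-0.23 -0.55 -2.91] open 11.7
```

View pics/s4.png

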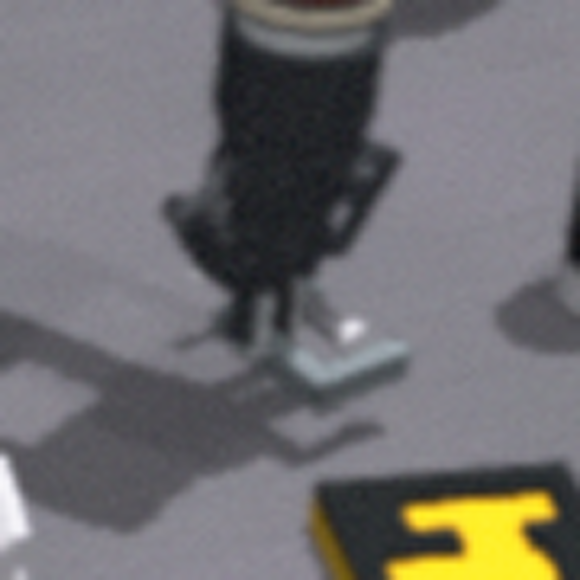

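Request:
play_rows(
  moves=[
    {"x": 0,"y": 0,"z": 2,"turn": 0,"jaw": 0.8},
    {"x": 0,"y": 0,"z": 3,"turn": 0,"jaw": 0.8},
    {"x": 2.5,"y": -0.2,"z": 1,"turn": -3,"jaw": 0.8},
    {"x": 2.5,"y": -0.2,"z": 0,"turn": -3,"jaw": 0.8},
    {"x": 2.5,"y": -0.2,"z": 0,"turn": -3,"jaw": 0.8},
    {"x": 2.5,"y": -0.2,"z": 0,"turn": -3,"jaw": 0.8},
    {"x": 2.5,"y": -0.2,"z": 0,"turn": -3,"jaw": 0.8},
    {"x": 2.5,"y": -0.2,"z": 0,"turn": -3,"jaw": 0.8},
  ],
)

```text
t: 6.48
tool_pos: [0.5573, 0.2641, 0.0982]
tool_rot: [-1.568, 0.119, -0.116]
contact_force: [-0.1, 0.3, -3.2]
opening: 0.0113
```

Request:
play_rows(
  moves=[
    {"x": 2.2,"y": -0.2,"z": 0,"turn": -3,"jaw": 0.8},
    {"x": 1.5,"y": -0.2,"z": 0,"turn": -2.6,"jaw": 0.8},
    {"x": 0.6,"y": -0.1,"z": 0,"turn": 0,"jaw": 0.8},
    {"x": 0,"y": 0,"z": 0,"turn": 0,"jaw": 0.8},
    {"x": 0,"y": 0,"z": 0,"turn": 0,"jaw": 0.8},
    {"x": 0,"y": 0,"z": 0,"turn": 0,"jaw": 0.8},
  ],
)

```text
t: 6.98
tool_pos: [0.5984, 0.2596, 0.0986]
tool_rot: [-1.563, 0.193, -0.19]
contact_force: [-0.7, -0.2, -4.0]
opening: 0.0115
```

```bash
python3 st.py;python3 snap.py scene s5 375 190 60;python3 snap.py top s5t 185 190 50
```

```text
t 6.9833 pos mm [598.4 259.6  98.6] jawyaw 76.1 appr [-0.002 -0.    -1.   ] q [ 0.3   0.23  1.65  0.    1.27 -1.03] F [-0.7  -0.17 -3.98] open 11.5
```

View pics/s5.png

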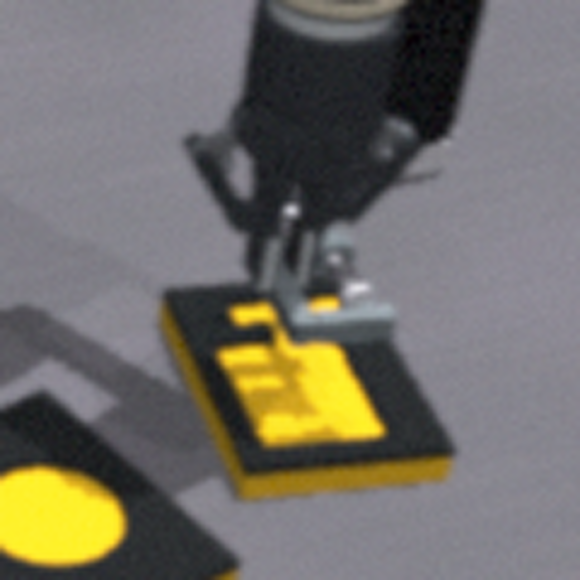

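View pics/s5t.png

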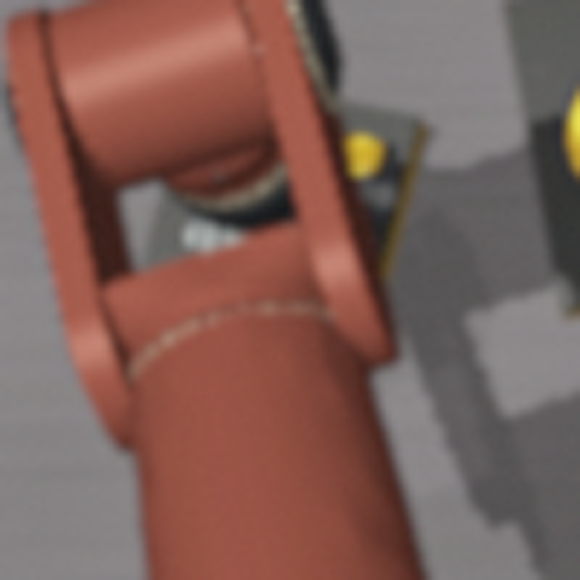

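```bash
cat > ov.py <<'E'
from h import *
import sys
from scipy.spatial.transform import Rotation as R
# ov name bx by dz jawoff tag : overlay predicted held object
name=sys.argv[1];bx,by,dz,jo=map(float,sys.argv[2:6]);tag=sys.argv[6]
o=ctrl.get_obs();r=R.from_rotvec(o['tool_rot']).as_matrix()
yaw=np.arctan2(r[1,2],r[0,2])-np.radians(jo)
c,s=np.cos(yaw),np.sin(yaw);t=o['tool_pos']
p=[t[0]-(c*bx-s*by)/1000,t[1]-(s*bx+c*by)/1000,yaw,t[2]-dz/1000]
print(np.round(p,4))
for cam in ('scene','top'):
    d=eyes.get_image(cam)
    q=np.vstack([proj(d,place(P,p)) for P in M[name]]);u,v=q.mean(0).astype(int);hw=45
    f=7;im=d['img'][v-hw:v+hw,u-hw:u+hw,::-1];im=cv2.resize(im,None,fx=f,fy=f,interpolation=cv2.INTER_CUBIC)
    for P in M[name]:
        h=cv2.convexHull(((proj(d,place(P,p))-[u-hw,v-hw]+.5)*f-.5).astype(np.float32)).round().astype(int)
        cv2.polylines(im,[h],True,(0,0,255),1)
    cv2.imwrite(f'pics/{tag}_{cam}.png',im[:600])
E
python3 ov.py clamp 12 -31 9.9 90 o1
```

```text
[ 0.5944  0.2927 -0.2435  0.0891]
```

View pics/o1_scene.png

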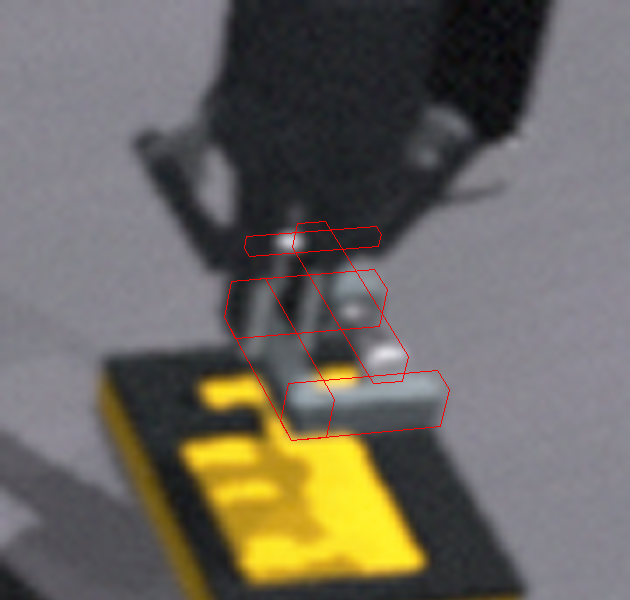

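Request:
play_rows(
  moves=[
    {"x": 0.1,"y": 0,"z": -1,"turn": 0,"jaw": 0.8},
    {"x": 0,"y": 0,"z": -1.5,"turn": 0,"jaw": 0.8},
    {"x": 0,"y": 0,"z": -1.5,"turn": 0,"jaw": 0.8},
    {"x": 0,"y": 0,"z": -1,"turn": 0,"jaw": 0.8},
    {"x": 0,"y": 0,"z": -0.6,"turn": 0,"jaw": 0.8},
    {"x": 0,"y": 0,"z": -0.4,"turn": 0,"jaw": 0.8},
    {"x": 0,"y": 0,"z": 0,"turn": 0,"jaw": 0.8},
    {"x": 0,"y": 0,"z": 0,"turn": 0,"jaw": 0.8},
  ],
)

```text
t: 7.85
tool_pos: [0.6009, 0.2595, 0.0393]
tool_rot: [-1.562, 0.192, -0.192]
contact_force: [0.0, 0.3, -3.5]
opening: 0.0114
```

```bash
python3 ov.py clamp 12 -31 9.9 90 o2;python3 st.py
```

```text
[ 0.5968  0.2925 -0.2446  0.0294]
t 7.95 pos mm [601.5 259.7  40.3] jawyaw 76.0 appr [ 0.002  0.001 -1.   ] q [ 0.29  0.3   1.67  0.    1.17 -1.03] F [ 0.7  -0.81 -3.34] open 11.4
```

View pics/o2_scene.png

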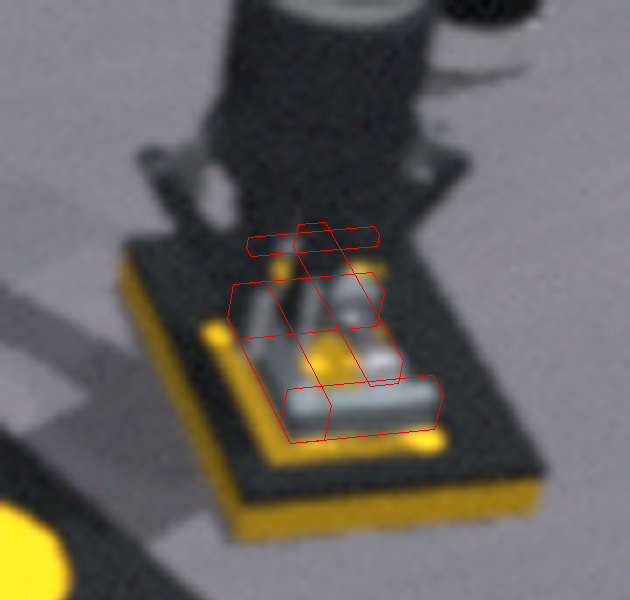

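Request:
play_rows(
  moves=[
    {"x": -0.1,"y": 0,"z": -0.3,"turn": 0,"jaw": 0.8},
    {"x": 0,"y": 0,"z": -0.3,"turn": 0,"jaw": 0.8},
    {"x": 0,"y": 0,"z": -0.2,"turn": 0,"jaw": 0.8},
    {"x": 0,"y": 0,"z": -0.1,"turn": 0,"jaw": 0.8},
    {"x": 0,"y": 0,"z": -0.1,"turn": 0,"jaw": 0.8},
    {"x": 0,"y": 0,"z": 0,"turn": 0,"jaw": 0.8},
    {"x": 0,"y": 0,"z": 0,"turn": 0,"jaw": 0.8},
  ],
)

```text
t: 8.53
tool_pos: [0.5997, 0.2595, 0.0292]
tool_rot: [-1.562, 0.192, -0.192]
contact_force: [0.5, 0.8, -3.6]
opening: 0.0118
```

```bash
python3 st.py
```

```text
t 8.5333 pos mm [599.7 259.5  29.2] jawyaw 76.0 appr [-0. -0. -1.] q [ 0.29  0.31  1.68 -0.    1.15 -1.03] F [ 0.53  0.77 -3.59] open 11.8
```

Request:
play_rows(
  moves=[
    {"x": 0,"y": 0,"z": -0.05,"turn": 0,"jaw": 0.8},
    {"x": 0,"y": 0,"z": -0.05,"turn": 0,"jaw": 0.8},
    {"x": 0,"y": 0,"z": 0,"turn": 0,"jaw": 0.8},
    {"x": 0,"y": 0,"z": 0,"turn": 0,"jaw": 0.8},
  ],
)

```text
t: 8.87
tool_pos: [0.5998, 0.2595, 0.0284]
tool_rot: [-1.562, 0.192, -0.192]
contact_force: [0.0, -0.2, -3.6]
opening: 0.0118
```

```bash
python3 st.py
```

```text
t 8.8667 pos mm [599.8 259.5  28.4] jawyaw 76.0 appr [ 0.  0. -1.] q [ 0.29  0.31  1.68  0.    1.15 -1.03] F [ 0.01 -0.23 -3.6 ] open 11.8
```

Request:
play_rows(
  moves=[
    {"x": 0,"y": 0,"z": -0.05,"turn": 0,"jaw": 0.8},
    {"x": 0,"y": 0,"z": -0.05,"turn": 0,"jaw": 0.8},
    {"x": 0,"y": 0,"z": 0,"turn": 0,"jaw": 0.8},
    {"x": 0,"y": 0,"z": 0,"turn": 0,"jaw": 0.8},
  ],
)

```text
t: 9.2
tool_pos: [0.5998, 0.2595, 0.028]
tool_rot: [-1.562, 0.192, -0.192]
contact_force: [-3.0, -2.0, 2.0]
opening: 0.0117
```

```bash
python3 st.py
```

```text
t 9.2 pos mm [599.8 259.5  28. ] jawyaw 76.0 appr [ 0. -0. -1.] q [ 0.29  0.31  1.68 -0.    1.15 -1.03] F [-3.   -2.03  1.99] open 11.7
```

Request:
play_rows(
  moves=[
    {"x": 0,"y": 0,"z": 0,"turn": 0,"jaw": 1.4},
    {"x": 0,"y": 0,"z": 0,"turn": 0,"jaw": 1.8},
    {"x": 0,"y": 0,"z": 0,"turn": 0,"jaw": 2.4},
    {"x": 0,"y": 0,"z": 0,"turn": 0,"jaw": 2.8},
    {"x": 0,"y": 0,"z": 0,"turn": 0,"jaw": 2.8},
    {"x": 0,"y": 0,"z": 0.5,"turn": 0,"jaw": 2.8},
    {"x": 0,"y": 0,"z": 1.5,"turn": 0,"jaw": 2.8},
    {"x": 0,"y": 0,"z": 3,"turn": 0,"jaw": 2.8},
  ],
)

```text
t: 9.87
tool_pos: [0.5969, 0.2586, 0.0743]
tool_rot: [-1.565, 0.198, -0.186]
contact_force: [-0.8, 0.4, -0.8]
opening: 0.028
```

```bash
python3 st.py; python3 snap.py scene s6 375 200 50
```

```text
t 9.8667 pos mm [596.9 258.6  74.3] jawyaw 76.0 appr [-0.007 -0.002 -1.   ] q [ 0.29  0.25  1.66  0.    1.23 -1.03] F [-0.77  0.39 -0.81] open 28.0
```

View pics/s6.png

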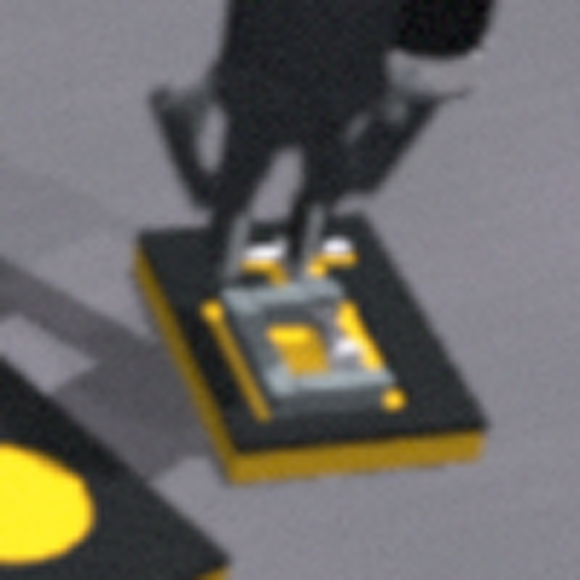

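Request:
play_rows(
  moves=[
    {"x": -1.5,"y": -3,"z": 2,"turn": -6.1,"jaw": 4.2},
    {"x": -1.5,"y": -3,"z": 2,"turn": -6.1,"jaw": 4.2},
    {"x": -1.5,"y": -3,"z": 1,"turn": -6.1,"jaw": 4.2},
    {"x": -1.5,"y": -3,"z": 0,"turn": -6.1,"jaw": 4.2},
    {"x": -1.5,"y": -3,"z": 0,"turn": -6.1,"jaw": 4.2},
    {"x": -1.5,"y": -3,"z": 0,"turn": -6.1,"jaw": 4.2},
    {"x": -1.5,"y": -3,"z": 0,"turn": -6.1,"jaw": 4.2},
    {"x": -1.5,"y": -3,"z": 0,"turn": -6.1,"jaw": 4.2},
  ],
)

```text
t: 10.58
tool_pos: [0.4796, 0.0182, 0.129]
tool_rot: [-1.394, 0.854, -0.859]
contact_force: [1.1, -1.0, -0.3]
opening: 0.042
```

Request:
play_rows(
  moves=[
    {"x": -1.5,"y": -3,"z": 0,"turn": -6.1,"jaw": 4.2},
    {"x": -1.5,"y": -3,"z": -1,"turn": -6.1,"jaw": 4.2},
    {"x": -1.5,"y": -3,"z": -1,"turn": -6.1,"jaw": 4.2},
    {"x": -1.4,"y": -3.1,"z": -1,"turn": -6,"jaw": 4.2},
    {"x": 0,"y": 0,"z": -1,"turn": 0,"jaw": 4.2},
    {"x": 0,"y": 0,"z": 0,"turn": 0,"jaw": 4.2},
    {"x": 0,"y": 0,"z": 0,"turn": 0,"jaw": 4.2},
    {"x": 0,"y": 0,"z": 0,"turn": 0,"jaw": 4.2},
  ],
)

```text
t: 11.25
tool_pos: [0.4217, -0.1011, 0.0885]
tool_rot: [-1.232, 1.169, -1.172]
contact_force: [1.0, -0.3, 0.6]
opening: 0.0419
```

```bash
python3 st.py; python3 snap.py scene s7 235 205 50
cat > chk.py <<'E'
from h import *
import sys,pickle
for a in sys.argv[1:]:
    k,z=a.split(':');z=float(z)/1000
    ims={};ms={}
    for c in ('top','scene'):
        d=eyes.get_image(c);r=regions_of(c,k)
        if r and r[0]['score']>.4: ims[c]=d;ms[c]=r[0]['pixels'];print(c,round(r[0]['score'],2),r[0]['point'])
    for cs in ms: 
        q=fit(k,{cs:ims[cs]},{cs:ms[cs]},z=z,n=1 if k=='cup_brush' else 8)[0]; print(k,cs,round(q[0],3),np.round(q[1][:2]*1000,1),round(np.degrees(q[1][2])%360,1))
E
python3 chk.py clamp:18 square:0
```

```text
t 11.25 pos mm [ 421.7 -101.1   88.5] jawyaw 3.0 appr [ 0.002 -0.    -1.   ] q [-0.41 -0.3   2.18  0.    1.26 -0.46] F [ 0.96 -0.27  0.64] open 41.9
top 0.83 [188.1, 183.6]
scene 0.94 [373.9, 205.5]
clamp top 0.381 [597.  290.5] 344.7
clamp scene 0.117 [596.4 291.9] 346.2
scene 0.85 [238.0, 213.6]
square scene 0.12 [463.5 -94.1] 2.8
```

View pics/s7.png

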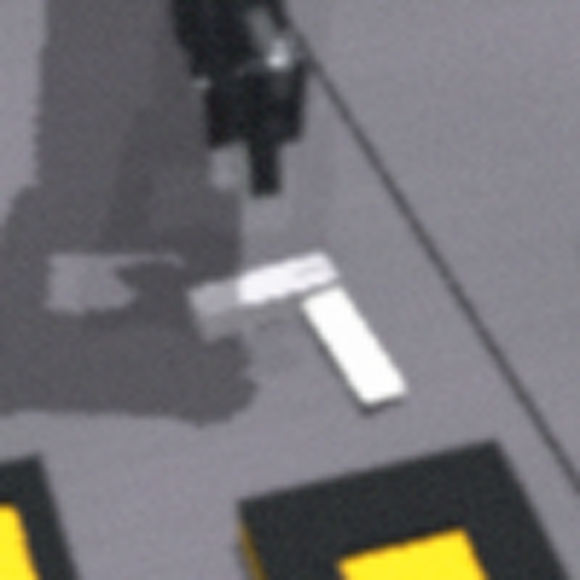

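Request:
play_rows(
  moves=[
    {"x": 0,"y": 0,"z": -2,"turn": 0,"jaw": 4.2},
    {"x": 0,"y": 0,"z": -2,"turn": 0,"jaw": 4.2},
    {"x": 0,"y": 0,"z": -1.6,"turn": 0,"jaw": 4.2},
    {"x": 0,"y": 0,"z": -1.1,"turn": 0,"jaw": 4.2},
    {"x": 0,"y": 0,"z": -0.6,"turn": 0,"jaw": 4.2},
    {"x": 0,"y": 0,"z": -0.4,"turn": 0,"jaw": 4.2},
    {"x": 0,"y": 0,"z": 0,"turn": 0,"jaw": 4.2},
    {"x": 0,"y": 0,"z": 0,"turn": 0,"jaw": 4.2},
  ],
)

```text
t: 12.37
tool_pos: [0.4212, -0.1017, 0.0108]
tool_rot: [-1.232, 1.171, -1.173]
contact_force: [0.1, 0.2, 0.9]
opening: 0.0419
```

```bash
python3 st.py; python3 snap.py scene s8 235 205 40
```

```text
t 12.3667 pos mm [ 421.2 -101.7   10.8] jawyaw 2.9 appr [ 0.001 -0.    -1.   ] q [-0.41 -0.16  2.22  0.    1.09 -0.46] F [0.05 0.16 0.92] open 41.9
```

View pics/s8.png

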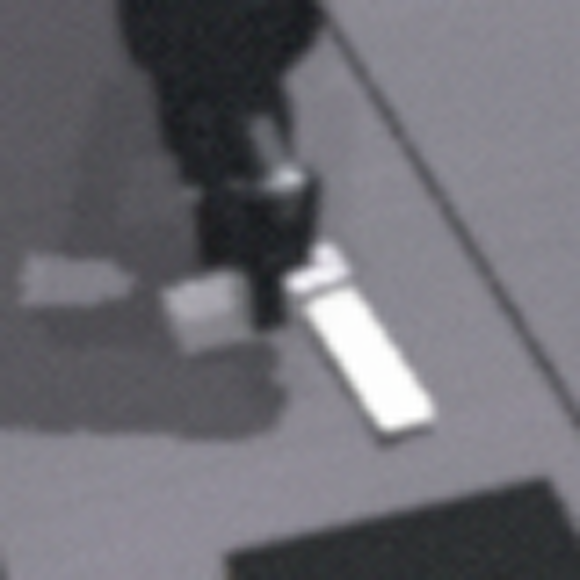

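Request:
play_rows(
  moves=[
    {"x": 0,"y": 0,"z": -0.1,"turn": 0,"jaw": 4.2},
    {"x": 0,"y": 0,"z": 0,"turn": 0,"jaw": 3},
    {"x": 0,"y": 0,"z": 0,"turn": 0,"jaw": 1.6},
    {"x": 0,"y": 0,"z": 0,"turn": 0,"jaw": 1.6},
    {"x": 0,"y": 0,"z": 0,"turn": 0,"jaw": 1.6},
    {"x": 0,"y": 0,"z": 0,"turn": 0,"jaw": 1.6},
    {"x": 0,"y": 0,"z": 0,"turn": 0,"jaw": 1.6},
    {"x": 0,"y": 0,"z": 0,"turn": 0,"jaw": 1.6},
  ],
  squeeze=60,
)

```text
t: 13.08
tool_pos: [0.4212, -0.1018, 0.0101]
tool_rot: [-1.232, 1.171, -1.173]
contact_force: [-1.5, -0.1, 5.8]
opening: 0.0199
```

```bash
python3 st.py
```

```text
t 13.0833 pos mm [ 421.2 -101.8   10.1] jawyaw 2.9 appr [ 0.001 -0.    -1.   ] q [-0.41 -0.16  2.22 -0.    1.08 -0.46] F [-1.46 -0.12  5.79] open 19.9
```

Request:
play_rows(
  moves=[
    {"x": 0,"y": 0,"z": 0.3,"turn": 0,"jaw": 1.6},
    {"x": 0,"y": 0,"z": 0.7,"turn": 0,"jaw": 1.6},
    {"x": 0,"y": 0,"z": 1.5,"turn": 0,"jaw": 1.6},
    {"x": 0,"y": 0,"z": 2,"turn": 0,"jaw": 1.6},
    {"x": 0,"y": 0,"z": 2,"turn": 0,"jaw": 1.6},
    {"x": 0,"y": 0,"z": 1.5,"turn": 0,"jaw": 1.6},
    {"x": 0,"y": 0,"z": 0.5,"turn": 0,"jaw": 1.6},
    {"x": 0,"y": 0,"z": 0,"turn": 0,"jaw": 1.6},
  ],
)

```text
t: 13.75
tool_pos: [0.4216, -0.1018, 0.0957]
tool_rot: [-1.232, 1.169, -1.174]
contact_force: [-0.8, 0.0, -2.6]
opening: 0.0198
```

```bash
python3 st.py; python3 ov.py square -42 -5 10 0 o3
```

```text
t 13.75 pos mm [ 421.6 -101.8   95.7] jawyaw 2.9 appr [ 0.003 -0.001 -1.   ] q [-0.41 -0.31  2.17  0.    1.27 -0.46] F [-0.8   0.02 -2.64] open 19.8
[ 0.4633 -0.0947  0.0504  0.0857]
```

View pics/o3_scene.png

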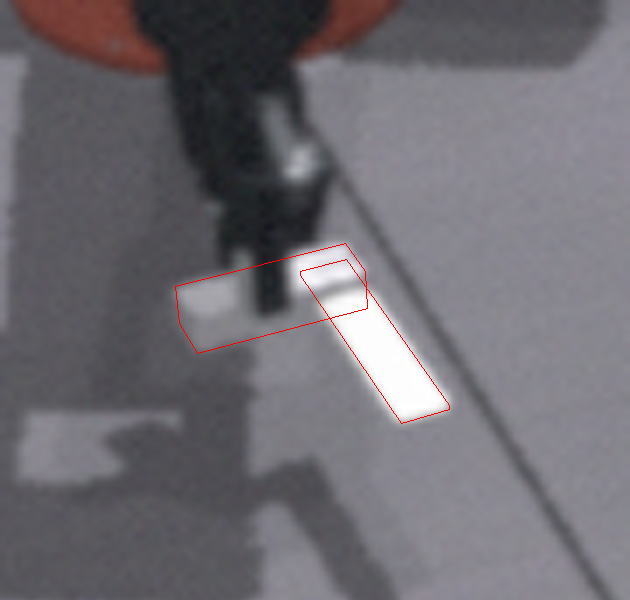

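Request:
play_rows(
  moves=[
    {"x": 1.6,"y": -2.5,"z": 0,"turn": -1,"jaw": 1.6},
    {"x": 1.6,"y": -2.5,"z": 0,"turn": -1,"jaw": 1.6},
    {"x": 1.6,"y": -2.5,"z": 0,"turn": -1,"jaw": 1.6},
    {"x": 1.6,"y": -2.5,"z": 0,"turn": -1,"jaw": 1.6},
    {"x": 1.6,"y": -2.5,"z": 0,"turn": -1.1,"jaw": 1.6},
    {"x": 1.6,"y": -2.5,"z": 0,"turn": 0,"jaw": 1.6},
    {"x": 1.6,"y": -2.4,"z": 0,"turn": 0,"jaw": 1.6},
    {"x": 1,"y": -1.6,"z": 0,"turn": 0,"jaw": 1.6},
  ],
)

```text
t: 14.52
tool_pos: [0.5428, -0.2931, 0.0918]
tool_rot: [-1.191, 1.241, -1.236]
contact_force: [-0.1, -0.2, -1.6]
opening: 0.0195
```

Request:
play_rows(
  moves=[
    {"x": 0.6,"y": -0.8,"z": -0.5,"turn": 0,"jaw": 1.6},
    {"x": 0,"y": 0,"z": -1.5,"turn": 0,"jaw": 1.6},
    {"x": 0,"y": 0,"z": -1.5,"turn": 0,"jaw": 1.6},
    {"x": 0,"y": 0,"z": -1,"turn": 0,"jaw": 1.6},
    {"x": 0,"y": 0,"z": -0.5,"turn": 0,"jaw": 1.6},
    {"x": 0,"y": 0,"z": 0,"turn": 0,"jaw": 1.6},
    {"x": 0,"y": 0,"z": 0,"turn": 0,"jaw": 1.6},
    {"x": 0,"y": 0,"z": 0,"turn": 0,"jaw": 1.6},
  ],
)

```text
t: 15.18
tool_pos: [0.5492, -0.2997, 0.0451]
tool_rot: [-1.191, 1.236, -1.239]
contact_force: [-0.2, -0.1, -2.7]
opening: 0.0196
```

```bash
python3 st.py; python3 ov.py square -42 -5 10 0 o4
```

```text
t 15.1833 pos mm [ 549.2 -299.7   45.1] jawyaw -2.2 appr [ 0.001 -0.001 -1.   ] q [-0.62  0.23  1.74 -0.    1.16 -0.58] F [-0.19 -0.12 -2.7 ] open 19.6
[ 0.5914 -0.2964 -0.0385  0.0351]
```

View pics/o4_scene.png

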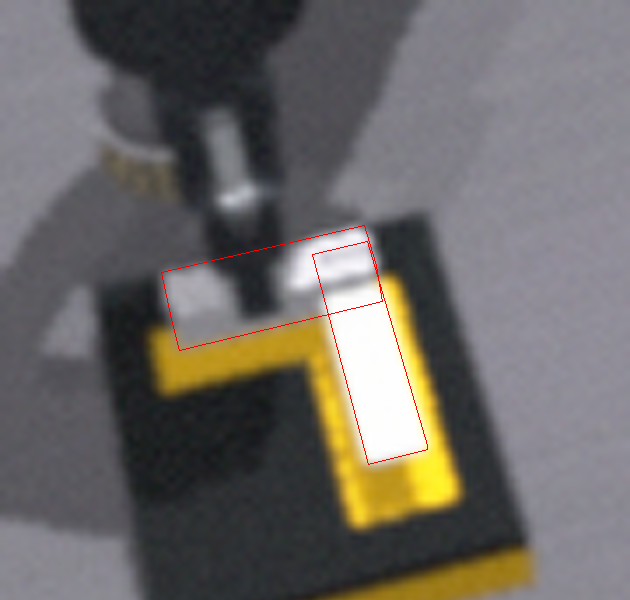

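Request:
play_rows(
  moves=[
    {"x": 0,"y": 0,"z": -0.5,"turn": 0,"jaw": 1.6},
    {"x": 0,"y": 0,"z": -0.5,"turn": 0,"jaw": 1.6},
    {"x": 0,"y": 0,"z": -0.3,"turn": 0,"jaw": 1.6},
    {"x": 0,"y": 0,"z": -0.2,"turn": 0,"jaw": 1.6},
    {"x": 0,"y": 0,"z": -0.1,"turn": 0,"jaw": 1.6},
    {"x": 0,"y": 0,"z": 0,"turn": 0,"jaw": 1.6},
    {"x": 0,"y": 0,"z": 0,"turn": 0,"jaw": 1.6},
  ],
)

```text
t: 15.87
tool_pos: [0.5489, -0.2996, 0.0283]
tool_rot: [-1.191, 1.237, -1.238]
contact_force: [0.1, -1.4, -2.8]
opening: 0.0198
```

Request:
play_rows(
  moves=[
    {"x": 0,"y": 0,"z": -0.05,"turn": 0,"jaw": 1.6},
    {"x": 0,"y": 0,"z": 0,"turn": 0,"jaw": 1.6},
    {"x": 0,"y": 0,"z": 0,"turn": 0,"jaw": 1.6},
  ],
)

```text
t: 16.12
tool_pos: [0.5489, -0.2996, 0.0282]
tool_rot: [-1.191, 1.237, -1.238]
contact_force: [-0.7, 0.2, 1.3]
opening: 0.0201
```

Contact. Release and rise.

Request:
play_rows(
  moves=[
    {"x": 0,"y": 0,"z": -0.05,"turn": 0,"jaw": 1.6},
    {"x": 0,"y": 0,"z": 0,"turn": 0,"jaw": 2.2},
    {"x": 0,"y": 0,"z": 0,"turn": 0,"jaw": 2.6},
    {"x": 0,"y": 0,"z": 0,"turn": 0,"jaw": 3.2},
    {"x": 0,"y": 0,"z": 0,"turn": 0,"jaw": 3.6},
    {"x": 0,"y": 0,"z": 0.5,"turn": 0,"jaw": 3.8},
    {"x": 0,"y": 0,"z": 1.5,"turn": 0,"jaw": 3.8},
    {"x": 0,"y": 0,"z": 3,"turn": 0,"jaw": 3.8},
  ],
)

```text
t: 16.78
tool_pos: [0.5463, -0.2978, 0.0744]
tool_rot: [-1.192, 1.244, -1.231]
contact_force: [-0.1, -0.2, -0.1]
opening: 0.038
```

```bash
python3 st.py; python3 snap.py scene s9 175 250 50
```

```text
t 16.7833 pos mm [ 546.3 -297.8   74.4] jawyaw -2.2 appr [-0.006  0.004 -1.   ] q [-0.62  0.19  1.73 -0.    1.22 -0.58] F [-0.05 -0.21 -0.09] open 38.0
```

View pics/s9.png

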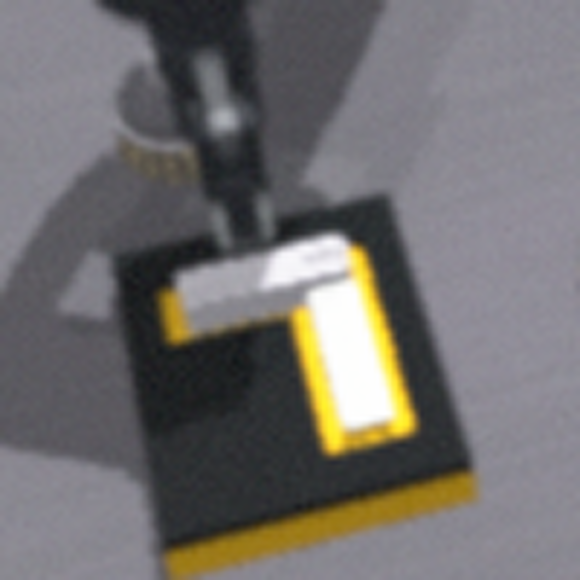

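Request:
play_rows(
  moves=[
    {"x": -0.7,"y": 3.3,"z": 2,"turn": 6.5,"jaw": 6},
    {"x": -0.7,"y": 3.3,"z": 2,"turn": 6.5,"jaw": 6},
    {"x": -0.8,"y": 3.3,"z": 0,"turn": 6.5,"jaw": 6},
    {"x": -0.8,"y": 3.3,"z": 0,"turn": 6.5,"jaw": 6},
    {"x": -0.8,"y": 3.3,"z": 0,"turn": 6.5,"jaw": 6},
    {"x": -0.8,"y": 3.3,"z": 0,"turn": 6.5,"jaw": 6},
    {"x": -0.7,"y": 3.3,"z": 0,"turn": 6.5,"jaw": 6},
    {"x": -0.7,"y": 3.3,"z": 0,"turn": 6.5,"jaw": 6},
  ],
)

```text
t: 17.5
tool_pos: [0.4889, -0.0343, 0.119]
tool_rot: [-1.501, 0.543, -0.548]
contact_force: [1.3, 0.3, -0.3]
opening: 0.0599
```

Request:
play_rows(
  moves=[
    {"x": -0.7,"y": 3.3,"z": 0,"turn": 6.5,"jaw": 6},
    {"x": -0.7,"y": 3.3,"z": 0,"turn": 6.5,"jaw": 6},
    {"x": -0.7,"y": 3.2,"z": 0,"turn": 6.5,"jaw": 6},
    {"x": -0.8,"y": 3.2,"z": 0,"turn": 7,"jaw": 6},
    {"x": 0,"y": 0,"z": -1.5,"turn": 0,"jaw": 6},
    {"x": 0,"y": 0,"z": -1,"turn": 0,"jaw": 6},
    {"x": 0,"y": 0,"z": 0,"turn": 0,"jaw": 6},
    {"x": 0,"y": 0,"z": 0,"turn": 0,"jaw": 6},
  ],
)

```text
t: 18.17
tool_pos: [0.4595, 0.0939, 0.0921]
tool_rot: [-1.563, 0.19, -0.188]
contact_force: [0.4, 0.2, 0.3]
opening: 0.06
```

```bash
python3 st.py; python3 chk.py square:18 vee_block:0;python3 snap.py scene s10 295 190 45
```

```text
t 18.1667 pos mm [459.5  93.9  92.1] jawyaw 76.2 appr [-0.001 -0.    -1.   ] q [ 0.04 -0.2   2.09 -0.    1.25 -1.29] F [0.36 0.22 0.29] open 60.0
top 0.65 [372.3, 188.8]
scene 0.89 [177.7, 253.2]
square top 0.068 [ 591.7 -297.6] 357.0
square scene 0.065 [ 592.  -295.8] 357.7
scene 0.53 [296.7, 196.3]
vee_block scene 0.124 [463.4  93.4] 343.4
```

View pics/s10.png

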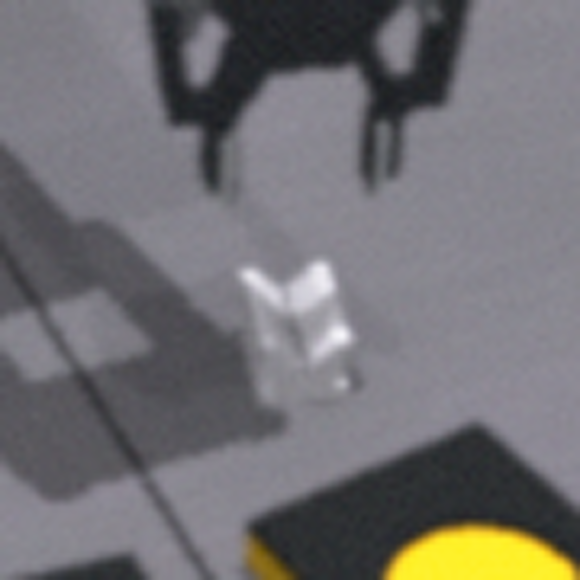

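Request:
play_rows(
  moves=[
    {"x": 0.1,"y": 0,"z": -2,"turn": 0,"jaw": 6},
    {"x": 0,"y": 0,"z": -2,"turn": 0,"jaw": 6},
    {"x": 0,"y": 0,"z": -1.5,"turn": 0,"jaw": 6},
    {"x": 0,"y": 0,"z": -1,"turn": 0,"jaw": 6},
    {"x": 0,"y": 0,"z": -0.6,"turn": 0,"jaw": 6},
    {"x": 0,"y": 0,"z": -0.4,"turn": 0,"jaw": 6},
    {"x": 0,"y": 0,"z": 0,"turn": 0,"jaw": 6},
    {"x": 0,"y": 0,"z": 0,"turn": 0,"jaw": 6},
  ],
)

```text
t: 19.28
tool_pos: [0.4613, 0.0945, 0.0179]
tool_rot: [-1.562, 0.187, -0.189]
contact_force: [0.7, -0.3, 0.3]
opening: 0.06
```

```bash
python3 st.py; python3 snap.py scene s11 295 190 45
```

```text
t 19.2833 pos mm [461.3  94.5  17.9] jawyaw 76.3 appr [ 0.001  0.    -1.   ] q [ 0.04 -0.08  2.13  0.    1.09 -1.29] F [ 0.71 -0.26  0.26] open 60.0
```

View pics/s11.png

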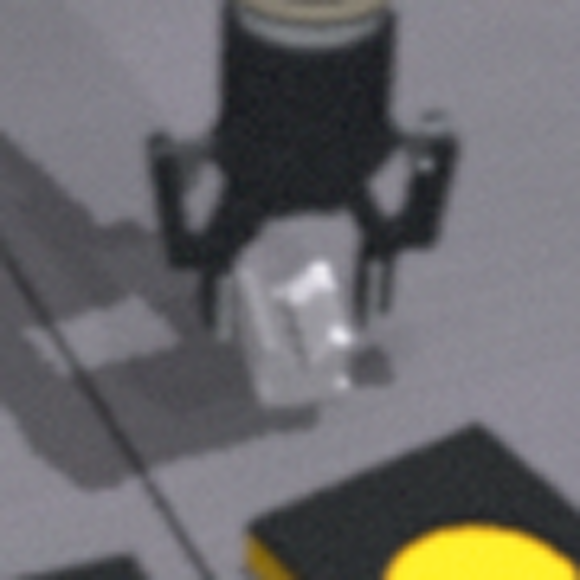

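Request:
play_rows(
  moves=[
    {"x": 0,"y": 0,"z": -0.05,"turn": 0,"jaw": 5},
    {"x": 0,"y": 0,"z": 0,"turn": 0,"jaw": 4.4},
    {"x": 0,"y": 0,"z": 0,"turn": 0,"jaw": 3.4},
    {"x": 0,"y": 0,"z": 0,"turn": 0,"jaw": 3.4},
    {"x": 0,"y": 0,"z": 0,"turn": 0,"jaw": 3.4},
    {"x": 0,"y": 0,"z": 0,"turn": 0,"jaw": 3.4},
    {"x": 0,"y": 0,"z": 0,"turn": 0,"jaw": 3.4},
  ],
  squeeze=70,
)

```text
t: 19.92
tool_pos: [0.4615, 0.0945, 0.0179]
tool_rot: [-1.562, 0.187, -0.189]
contact_force: [-1.7, 1.0, 6.5]
opening: 0.0385
```

Request:
play_rows(
  moves=[
    {"x": 0,"y": 0,"z": 0.3,"turn": 0,"jaw": 3.4},
    {"x": 0,"y": 0,"z": 0.7,"turn": 0,"jaw": 3.4},
    {"x": 0,"y": 0,"z": 1.5,"turn": 0,"jaw": 3.4},
    {"x": 0,"y": 0,"z": 2,"turn": 0,"jaw": 3.4},
    {"x": 0,"y": 0,"z": 1.5,"turn": 0,"jaw": 3.4},
    {"x": 0,"y": 0,"z": 0.5,"turn": 0,"jaw": 3.4},
    {"x": 0,"y": 0,"z": 0,"turn": 0,"jaw": 3.4},
    {"x": 0,"y": 0,"z": 0,"turn": 0,"jaw": 3.4},
  ],
)

```text
t: 20.58
tool_pos: [0.46, 0.0944, 0.081]
tool_rot: [-1.563, 0.189, -0.187]
contact_force: [-0.1, -0.5, -5.6]
opening: 0.0385
```

```bash
python3 st.py; python3 ov.py vee_block 1 0 17 90 o5
```

```text
t 20.5833 pos mm [460.   94.4  81. ] jawyaw 76.3 appr [-0.001 -0.    -1.   ] q [ 0.04 -0.18  2.1  -0.    1.23 -1.29] F [-0.11 -0.47 -5.6 ] open 38.5
[ 0.4591  0.0947 -0.2393  0.064 ]
```

View pics/o5_scene.png

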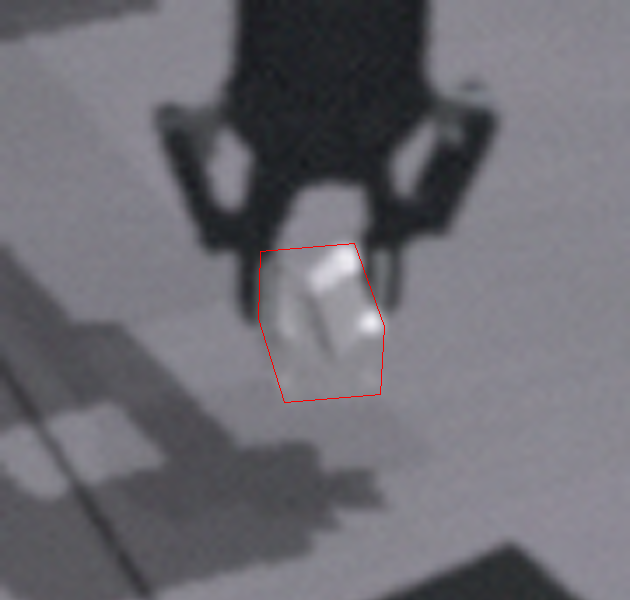

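Request:
play_rows(
  moves=[
    {"x": 1.6,"y": -1.5,"z": 0,"turn": 1.5,"jaw": 3.4},
    {"x": 2.4,"y": -2.3,"z": 0,"turn": 1.5,"jaw": 3.4},
    {"x": 2.4,"y": -2.3,"z": 0,"turn": 1.5,"jaw": 3.4},
    {"x": 2.4,"y": -2.3,"z": 0,"turn": 1.5,"jaw": 3.4},
    {"x": 2.4,"y": -2.3,"z": 0,"turn": 1.5,"jaw": 3.4},
    {"x": 2.4,"y": -2.3,"z": 0,"turn": 1.5,"jaw": 3.4},
    {"x": 2.4,"y": -2.3,"z": 0,"turn": 1.5,"jaw": 3.4},
    {"x": 2.2,"y": -2.1,"z": 0,"turn": 0.5,"jaw": 3.4},
  ],
)

```text
t: 21.35
tool_pos: [0.6429, -0.0809, 0.0795]
tool_rot: [-1.57, 0.039, -0.034]
contact_force: [-0.2, 0.4, -4.9]
opening: 0.0381
```

Request:
play_rows(
  moves=[
    {"x": 1.2,"y": -1.3,"z": 0,"turn": 0,"jaw": 3.4},
    {"x": 0.6,"y": -0.7,"z": 0,"turn": 0,"jaw": 3.4},
    {"x": 0,"y": 0,"z": -0.8,"turn": 0,"jaw": 3.4},
    {"x": 0,"y": 0,"z": -1,"turn": 0,"jaw": 3.4},
    {"x": 0,"y": 0,"z": -0.7,"turn": 0,"jaw": 3.4},
    {"x": 0,"y": 0,"z": 0,"turn": 0,"jaw": 3.4},
    {"x": 0,"y": 0,"z": 0,"turn": 0,"jaw": 3.4},
    {"x": 0,"y": 0,"z": 0,"turn": 0,"jaw": 3.4},
  ],
)

```text
t: 22.02
tool_pos: [0.6603, -0.0987, 0.0566]
tool_rot: [-1.57, 0.037, -0.036]
contact_force: [1.1, 0.5, -3.8]
opening: 0.0383
```

```bash
python3 st.py; python3 ov.py vee_block 1 0 18 90 o6
```

```text
t 22.0167 pos mm [660.3 -98.7  56.6] jawyaw 87.3 appr [-0.  0. -1.] q [-0.26  0.31  1.63  0.    1.2  -1.78] F [ 1.11  0.5  -3.77] open 38.3
[ 0.6593 -0.0987 -0.0465  0.0386]
```

View pics/o6_scene.png

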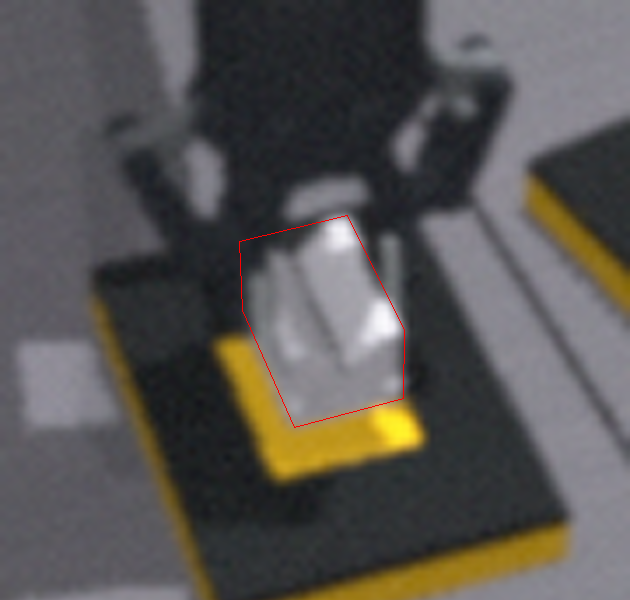

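Request:
play_rows(
  moves=[
    {"x": 0,"y": 0,"z": -0.5,"turn": 0,"jaw": 3.4},
    {"x": 0,"y": 0,"z": -0.5,"turn": 0,"jaw": 3.4},
    {"x": 0,"y": 0,"z": -0.4,"turn": 0,"jaw": 3.4},
    {"x": 0,"y": 0,"z": -0.3,"turn": 0,"jaw": 3.4},
    {"x": 0,"y": 0,"z": -0.15,"turn": 0,"jaw": 3.4},
    {"x": 0,"y": 0,"z": 0,"turn": 0,"jaw": 3.4},
    {"x": 0,"y": 0,"z": 0,"turn": 0,"jaw": 3.4},
  ],
)

```text
t: 22.7
tool_pos: [0.6607, -0.0995, 0.0381]
tool_rot: [-1.57, 0.038, -0.037]
contact_force: [-0.4, -0.3, -3.8]
opening: 0.0382
```

Request:
play_rows(
  moves=[
    {"x": 0,"y": 0,"z": -0.05,"turn": 0,"jaw": 3.4},
    {"x": 0,"y": 0,"z": -0.05,"turn": 0,"jaw": 3.4},
    {"x": 0,"y": 0,"z": 0,"turn": 0,"jaw": 3.4},
    {"x": 0,"y": 0,"z": 0,"turn": 0,"jaw": 3.4},
  ],
)

```text
t: 23.03
tool_pos: [0.6608, -0.0995, 0.0374]
tool_rot: [-1.571, 0.037, -0.037]
contact_force: [-0.7, -0.4, -5.3]
opening: 0.0383
```

Request:
play_rows(
  moves=[
    {"x": 0,"y": 0,"z": -0.05,"turn": 0,"jaw": 3.4},
    {"x": 0,"y": 0,"z": -0.05,"turn": 0,"jaw": 3.4},
    {"x": 0,"y": 0,"z": 0,"turn": 0,"jaw": 3.4},
    {"x": 0,"y": 0,"z": 0,"turn": 0,"jaw": 3.4},
  ],
)

```text
t: 23.37
tool_pos: [0.6607, -0.0995, 0.0362]
tool_rot: [-1.57, 0.037, -0.037]
contact_force: [-0.3, 0.4, -5.2]
opening: 0.0385
```

Request:
play_rows(
  moves=[
    {"x": 0,"y": 0,"z": -0.05,"turn": 0,"jaw": 3.4},
    {"x": 0,"y": 0,"z": 0,"turn": 0,"jaw": 3.4},
    {"x": 0,"y": 0,"z": 0,"turn": 0,"jaw": 3.4},
  ],
)

```text
t: 23.62
tool_pos: [0.6608, -0.0995, 0.0359]
tool_rot: [-1.571, 0.037, -0.037]
contact_force: [-1.1, 0.7, -3.8]
opening: 0.0382
```

Request:
play_rows(
  moves=[
    {"x": 0,"y": 0,"z": -0.05,"turn": 0,"jaw": 3.4},
    {"x": 0,"y": 0,"z": -0.05,"turn": 0,"jaw": 3.4},
    {"x": 0,"y": 0,"z": 0,"turn": 0,"jaw": 3.4},
    {"x": 0,"y": 0,"z": 0,"turn": 0,"jaw": 3.4},
  ],
)

```text
t: 23.95
tool_pos: [0.6608, -0.0995, 0.0359]
tool_rot: [-1.571, 0.037, -0.037]
contact_force: [-5.0, 0.8, 4.6]
opening: 0.0384
```

Down on the floor. Release and rise.

Request:
play_rows(
  moves=[
    {"x": 0,"y": 0,"z": 0,"turn": 0,"jaw": 4},
    {"x": 0,"y": 0,"z": 0,"turn": 0,"jaw": 4.4},
    {"x": 0,"y": 0,"z": 0,"turn": 0,"jaw": 5},
    {"x": 0,"y": 0,"z": 0,"turn": 0,"jaw": 5.6},
    {"x": 0,"y": 0,"z": 0,"turn": 0,"jaw": 5.6},
    {"x": 0,"y": 0,"z": 0.5,"turn": 0,"jaw": 5.6},
    {"x": 0,"y": 0,"z": 1.5,"turn": 0,"jaw": 5.6},
    {"x": 0,"y": 0,"z": 3,"turn": 0,"jaw": 5.6},
  ],
)

```text
t: 24.62
tool_pos: [0.6579, -0.0988, 0.0817]
tool_rot: [-1.569, 0.043, -0.031]
contact_force: [0.1, 0.7, 0.3]
opening: 0.0558
```

```bash
python3 st.py; python3 snap.py scene s12 260 255 50;  python3 snap.py scene s13 157 218 22; python3 snap.py top s13t 381 240 22
```

```text
t 24.6167 pos mm [657.9 -98.8  81.7] jawyaw 87.3 appr [-0.008  0.002 -1.   ] q [-0.26  0.28  1.62 -0.    1.25 -1.78] F [0.11 0.67 0.31] open 55.8
```

View pics/s12.png

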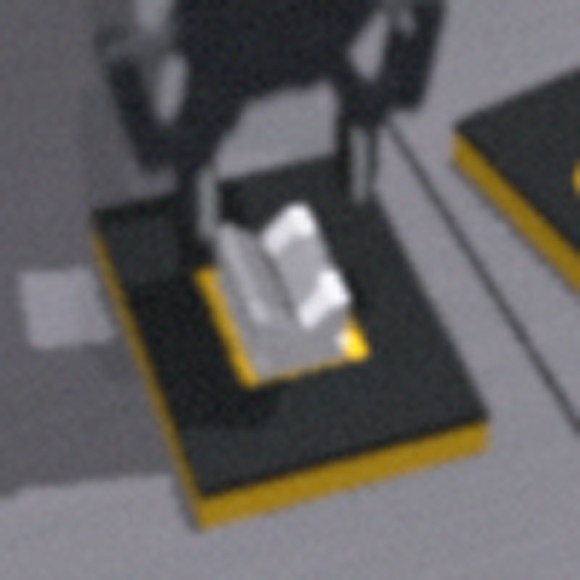

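View pics/s13.png

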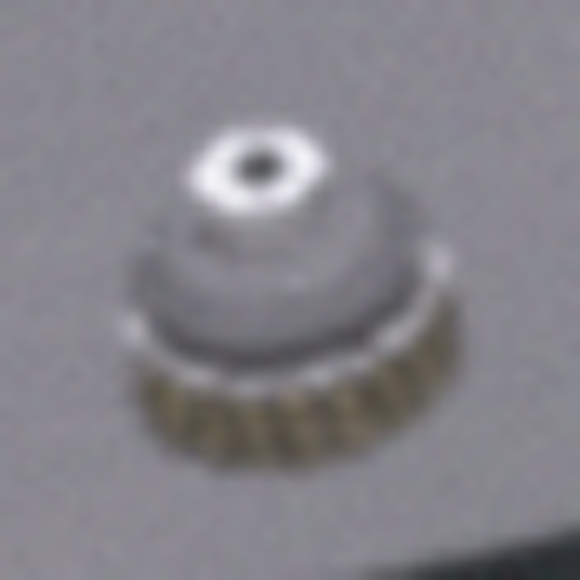

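View pics/s13t.png

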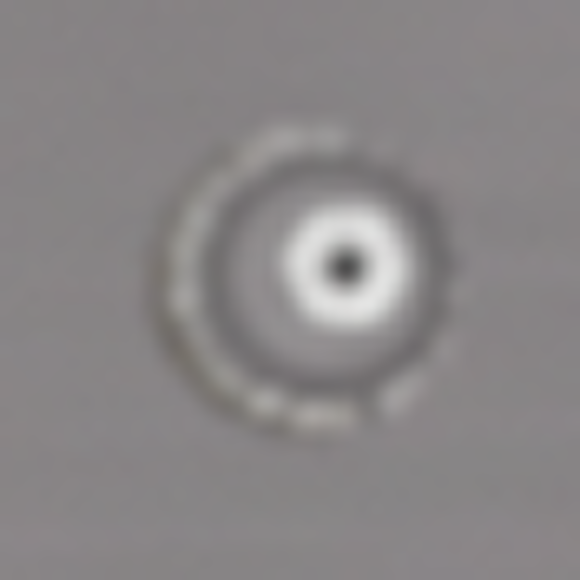

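```bash
cat > hx.py <<'E'
from h import *
a6=np.radians(np.arange(6)*60+30)
R=11/np.cos(np.pi/6)
def cost(p,d,g,o,f):
    a=a6+p[2]; P=np.c_[p[0]+R/1000*np.cos(a),p[1]+R/1000*np.sin(a),np.full(6,.054)]
    q=(proj(d,P)-o+.5)*f-.5
    m=np.zeros(g.shape,np.uint8);cv2.fillPoly(m,[(q*16).round().astype(np.int32)],255,shift=4)
    c=proj(d,np.array([[p[0],p[1],.054]]))[0]; 
    m=cv2.GaussianBlur(m,(0,0),p[3]*f).astype(float)
    A=np.c_[m.ravel(),np.ones(m.size)]
    hole=np.hypot(*(np.indices(g.shape)[::-1]-((c-o+.5)*f-.5)[:,None,None])).ravel()/f
    w=hole>3.0
    x,r,_,_=np.linalg.lstsq(A[w],g.ravel()[w],rcond=None)
    return r[0]/w.sum()
for cam in('scene','top'):
    G=[];d=None
    for i in range(4): d=eyes.get_image(cam);G.append(d['img'].astype(float).mean(2))
    g=np.mean(G,0)
    c=proj(d,np.array([[.409,-.3063,.054]]))[0];o=c.astype(int)-10;f=4
    s=cv2.resize(g[o[1]:o[1]+20,o[0]:o[0]+20],None,fx=f,fy=f,interpolation=cv2.INTER_CUBIC)
    for y in range(0,60,10):
        r=minimize(cost,[.409,-.3063,np.radians(y),.8],args=(d,s,o,f),method='Nelder-Mead',options=dict(initial_simplex=np.array([.409,-.3063,np.radians(y),.8])+np.array([[0,0,0,0],[.004,0,0,0],[0,.004,0,0],[0,0,.15,0],[0,0,0,.3]]),maxiter=200))
        print(cam,y,round(r.fun,2),np.round(r.x[:2]*1000,1),round(np.degrees(r.x[2])%60,1),r.x[3].round(2))
E
python3 hx.py
```

```text
scene 0 37.96 [ 408.3 -306.3] 1.2 0.97
scene 10 39.06 [ 408.3 -306.4] 10.1 0.99
scene 20 39.69 [ 408.5 -306.3] 18.7 1.02
scene 30 39.17 [ 408.5 -306.3] 33.8 1.02
scene 40 38.84 [ 408.3 -306.2] 36.4 1.02
scene 50 36.89 [ 408.4 -306.4] 56.5 0.95
top 0 94.6 [ 408.8 -306.2] 58.7 1.35
top 10 95.03 [ 408.9 -306. ] 5.3 1.43
top 20 96.4 [ 408.8 -306.2] 22.3 1.4
top 30 96.15 [ 409.1 -306. ] 24.8 1.43
top 40 95.64 [ 408.9 -306.1] 37.9 1.39
top 50 94.82 [ 408.9 -306.2] 51.0 1.43
```

Request:
play_rows(
  moves=[
    {"x": -1,"y": -0.8,"z": 2,"turn": -3,"jaw": 5.6},
    {"x": -2.7,"y": -2.2,"z": 1.5,"turn": -3.5,"jaw": 4.2},
    {"x": -2.8,"y": -2.3,"z": 0,"turn": -3.5,"jaw": 4.2},
    {"x": -2.8,"y": -2.3,"z": 0,"turn": -3.5,"jaw": 4.2},
    {"x": -2.8,"y": -2.3,"z": 0,"turn": -3.5,"jaw": 4.2},
    {"x": -2.8,"y": -2.3,"z": 0,"turn": -3.5,"jaw": 4.2},
    {"x": -2.8,"y": -2.3,"z": 0,"turn": -3.5,"jaw": 4.2},
    {"x": -2.8,"y": -2.3,"z": 0,"turn": -3.5,"jaw": 4.2},
  ],
)

```text
t: 25.83
tool_pos: [0.4541, -0.2681, 0.1194]
tool_rot: [-1.531, 0.416, -0.415]
contact_force: [0.0, -0.2, -0.2]
opening: 0.0422
```

Request:
play_rows(
  moves=[
    {"x": -2.5,"y": -2,"z": 0,"turn": -3.5,"jaw": 4.2},
    {"x": -1.5,"y": -1.3,"z": 0,"turn": 0,"jaw": 4.2},
    {"x": -0.7,"y": -0.6,"z": -1,"turn": 0,"jaw": 4.2},
    {"x": 0,"y": 0,"z": -1,"turn": 0,"jaw": 4.2},
    {"x": 0,"y": 0,"z": 0,"turn": 0,"jaw": 4.2},
    {"x": 0,"y": 0,"z": 0,"turn": 0,"jaw": 4.2},
    {"x": 0,"y": 0,"z": 0,"turn": 0,"jaw": 4.2},
  ],
)

```text
t: 26.42
tool_pos: [0.4094, -0.3055, 0.0992]
tool_rot: [-1.521, 0.46, -0.459]
contact_force: [1.0, 0.3, 0.1]
opening: 0.0422
```

```bash
python3 st.py; python3 chk.py vee_block:18; python3 snap.py scene s14 157 205 40
```

```text
t 26.4167 pos mm [ 409.4 -305.5   99.2] jawyaw 56.4 appr [-0.001  0.001 -1.   ] q [-0.79 -0.1   1.99  0.    1.25 -1.77] F [0.99 0.34 0.15] open 42.2
top 0.82 [309.2, 156.9]
scene 0.8 [261.6, 256.6]
vee_block top 0.173 [ 660.1 -100.7] 357.5
vee_block scene 0.125 [ 662.  -100.1] 176.1
```

View pics/s14.png

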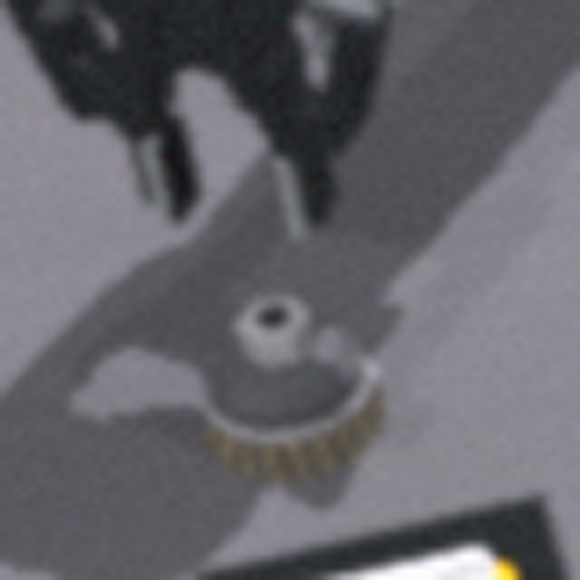

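Request:
play_rows(
  moves=[
    {"x": -0.05,"y": -0.05,"z": -1,"turn": 0,"jaw": 4.2},
    {"x": 0,"y": 0,"z": -1.5,"turn": 0,"jaw": 4.2},
    {"x": 0,"y": 0,"z": -1.3,"turn": 0,"jaw": 4.2},
    {"x": 0,"y": 0,"z": -0.9,"turn": 0,"jaw": 4.2},
    {"x": 0,"y": 0,"z": -0.5,"turn": 0,"jaw": 4.2},
    {"x": 0,"y": 0,"z": -0.2,"turn": 0,"jaw": 4.2},
    {"x": 0,"y": 0,"z": 0,"turn": 0,"jaw": 4.2},
    {"x": 0,"y": 0,"z": 0,"turn": 0,"jaw": 4.2},
  ],
)

```text
t: 27.33
tool_pos: [0.4086, -0.3073, 0.0463]
tool_rot: [-1.522, 0.46, -0.462]
contact_force: [0.5, -0.5, 1.8]
opening: 0.0419
```

```bash
python3 st.py;  python3 snap.py scene s15 157 205 35
```

```text
t 27.3333 pos mm [ 408.6 -307.3   46.3] jawyaw 56.3 appr [ 0.001 -0.001 -1.   ] q [-0.79 -0.03  2.02  0.    1.15 -1.77] F [ 0.49 -0.52  1.75] open 41.9
```

View pics/s15.png

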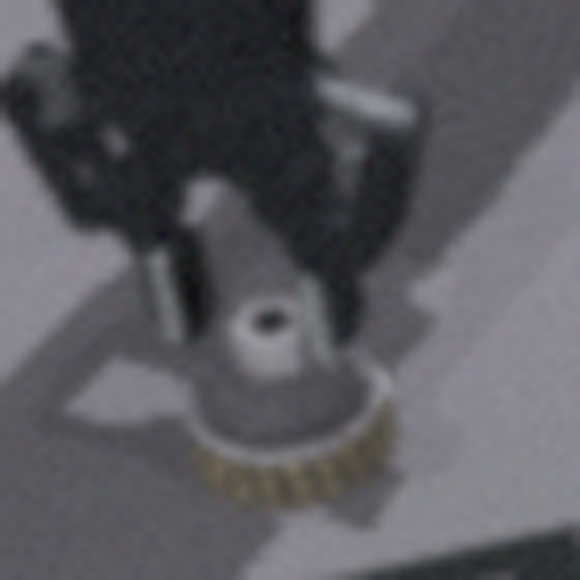

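Request:
play_rows(
  moves=[
    {"x": 0,"y": 0,"z": -0.15,"turn": 0,"jaw": 4.2},
    {"x": 0,"y": 0.05,"z": -0.1,"turn": 0,"jaw": 4.2},
    {"x": 0,"y": 0,"z": 0,"turn": 0,"jaw": 3.2},
    {"x": 0,"y": 0,"z": 0,"turn": 0,"jaw": 2.6},
    {"x": 0,"y": 0,"z": 0,"turn": 0,"jaw": 1.8},
    {"x": 0,"y": 0,"z": 0,"turn": 0,"jaw": 1.8},
    {"x": 0,"y": 0,"z": 0,"turn": 0,"jaw": 1.8},
    {"x": 0,"y": 0,"z": 0,"turn": 0,"jaw": 1.8},
  ],
  squeeze=50,
)

```text
t: 28.05
tool_pos: [0.4084, -0.3065, 0.0436]
tool_rot: [-1.521, 0.461, -0.461]
contact_force: [-0.0, 1.4, 2.3]
opening: 0.0206
```

```bash
python3 st.py;  python3 snap.py scene s16 157 205 35
```

```text
t 28.05 pos mm [ 408.4 -306.5   43.6] jawyaw 56.3 appr [ 0.  0. -1.] q [-0.79 -0.02  2.02  0.    1.14 -1.77] F [-0.01  1.36  2.31] open 20.6
```

View pics/s16.png

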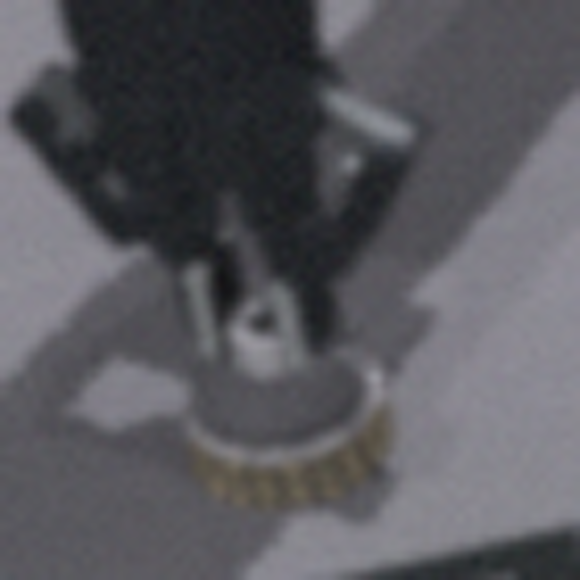

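Request:
play_rows(
  moves=[
    {"x": 0,"y": 0,"z": 0.3,"turn": 0,"jaw": 1.8},
    {"x": 0,"y": 0,"z": 0.7,"turn": 0,"jaw": 1.8},
    {"x": 0,"y": 0,"z": 1.5,"turn": 0,"jaw": 1.8},
    {"x": 0,"y": 0,"z": 2,"turn": 0,"jaw": 1.8},
    {"x": 0,"y": 0,"z": 1.8,"turn": 0,"jaw": 1.8},
    {"x": 0,"y": 0,"z": 1,"turn": 0,"jaw": 1.8},
    {"x": 0,"y": 0,"z": 0,"turn": 0,"jaw": 1.8},
    {"x": 0,"y": 0,"z": 0,"turn": 0,"jaw": 1.8},
  ],
)

```text
t: 28.77
tool_pos: [0.4083, -0.3066, 0.1165]
tool_rot: [-1.522, 0.46, -0.461]
contact_force: [-0.3, 0.2, -2.5]
opening: 0.0199
```

```bash
python3 st.py;  python3 ov.py cup_brush 0 0 43.5 0 o7
```

```text
t 28.7667 pos mm [ 408.3 -306.6  116.5] jawyaw 56.3 appr [ 0.    -0.001 -1.   ] q [-0.79 -0.12  1.98 -0.    1.28 -1.77] F [-0.25  0.23 -2.54] open 19.9
[ 0.4083 -0.3066  0.9824  0.073 ]
```

View pics/o7_scene.png

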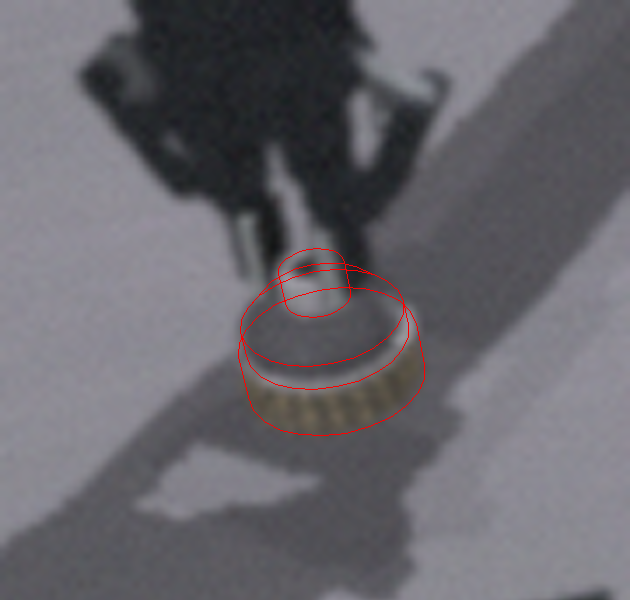

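Request:
play_rows(
  moves=[
    {"x": 1,"y": 1.7,"z": 0,"turn": 0,"jaw": 1.8},
    {"x": 2,"y": 3.3,"z": 0,"turn": 0,"jaw": 1.8},
    {"x": 2,"y": 3.3,"z": 0,"turn": 0,"jaw": 1.8},
    {"x": 2,"y": 3.3,"z": 0,"turn": 0,"jaw": 1.8},
    {"x": 2,"y": 3.3,"z": 0,"turn": 0,"jaw": 1.8},
    {"x": 2,"y": 3.3,"z": 0,"turn": 0,"jaw": 1.8},
    {"x": 2,"y": 3.3,"z": 0,"turn": 0,"jaw": 1.8},
    {"x": 2,"y": 3.3,"z": 0,"turn": 0,"jaw": 1.8},
  ],
)

```text
t: 29.53
tool_pos: [0.5579, -0.0564, 0.1144]
tool_rot: [-1.522, 0.463, -0.459]
contact_force: [0.2, -1.4, -2.6]
opening: 0.0202
```

Request:
play_rows(
  moves=[
    {"x": 2,"y": 3.3,"z": 0,"turn": 0,"jaw": 1.8},
    {"x": 2,"y": 3.3,"z": 0,"turn": 0,"jaw": 1.8},
    {"x": 2,"y": 3.3,"z": 0,"turn": 0,"jaw": 1.8},
    {"x": 2,"y": 3.3,"z": 0,"turn": 0,"jaw": 1.8},
    {"x": 1.3,"y": 2,"z": 0,"turn": 0,"jaw": 1.8},
    {"x": 0,"y": 0,"z": -0.5,"turn": 0,"jaw": 1.8},
    {"x": 0,"y": 0,"z": -0.5,"turn": 0,"jaw": 1.8},
    {"x": 0,"y": 0,"z": 0,"turn": 0,"jaw": 1.8},
  ],
)

```text
t: 30.2
tool_pos: [0.649, 0.0929, 0.1028]
tool_rot: [-1.524, 0.465, -0.457]
contact_force: [-0.7, -0.4, -2.4]
opening: 0.0201
```

```bash
python3 st.py
```

```text
t 30.2 pos mm [649.   92.9 102.8] jawyaw 56.3 appr [-0.006 -0.001 -1.   ] q [ 0.03  0.23  1.64 -0.    1.28 -0.95] F [-0.74 -0.43 -2.42] open 20.1
```

Request:
play_rows(
  moves=[
    {"x": 0,"y": 0,"z": -1,"turn": 0,"jaw": 1.8},
    {"x": 0,"y": 0,"z": -1.2,"turn": 0,"jaw": 1.8},
    {"x": 0,"y": 0,"z": -0.6,"turn": 0,"jaw": 1.8},
    {"x": 0,"y": 0,"z": -0.3,"turn": 0,"jaw": 1.8},
    {"x": 0,"y": 0,"z": 0,"turn": 0,"jaw": 1.8},
    {"x": 0,"y": 0,"z": 0,"turn": 0,"jaw": 1.8},
    {"x": 0,"y": 0,"z": 0,"turn": 0,"jaw": 1.8},
  ],
)

```text
t: 30.78
tool_pos: [0.6517, 0.0933, 0.0759]
tool_rot: [-1.521, 0.46, -0.462]
contact_force: [0.8, -0.9, -2.4]
opening: 0.0206
```

```bash
python3 st.py; python3 ov.py cup_brush 0 0 43.5 0 o8
```

```text
t 30.7833 pos mm [651.7  93.3  75.9] jawyaw 56.3 appr [ 0.001  0.    -1.   ] q [ 0.03  0.26  1.65 -0.    1.23 -0.95] F [ 0.75 -0.85 -2.42] open 20.6
[0.6517 0.0933 0.9821 0.0324]
```

View pics/o8_scene.png

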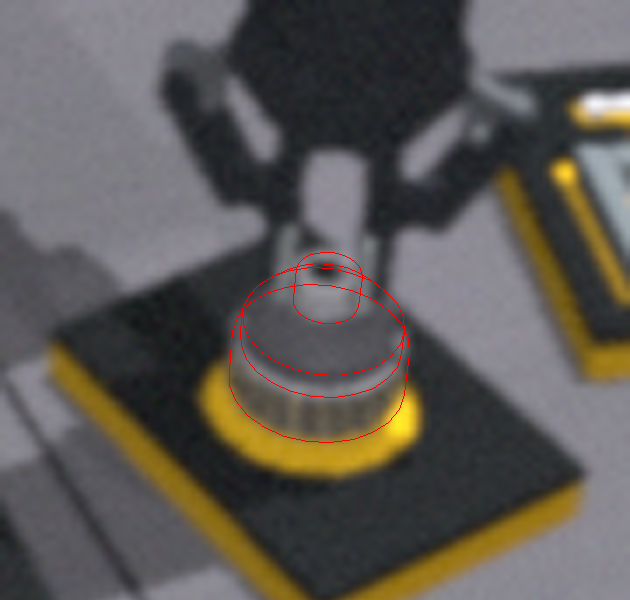

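Centred on the pocket. Lower from about 75 to 63 mm, then creep to contact near 61.6.

Request:
play_rows(
  moves=[
    {"x": 0,"y": 0,"z": -0.4,"turn": 0,"jaw": 1.8},
    {"x": 0,"y": 0,"z": -0.4,"turn": 0,"jaw": 1.8},
    {"x": 0,"y": 0,"z": -0.25,"turn": 0,"jaw": 1.8},
    {"x": 0,"y": 0,"z": -0.15,"turn": 0,"jaw": 1.8},
    {"x": 0,"y": 0,"z": 0,"turn": 0,"jaw": 1.8},
    {"x": 0,"y": 0,"z": 0,"turn": 0,"jaw": 1.8},
    {"x": 0,"y": 0,"z": 0,"turn": 0,"jaw": 1.8},
  ],
)

```text
t: 31.47
tool_pos: [0.6513, 0.0935, 0.0634]
tool_rot: [-1.521, 0.461, -0.461]
contact_force: [-0.4, 1.3, -1.6]
opening: 0.0201
```

Request:
play_rows(
  moves=[
    {"x": 0,"y": 0,"z": -0.05,"turn": 0,"jaw": 1.8},
    {"x": 0,"y": 0,"z": -0.05,"turn": 0,"jaw": 1.8},
    {"x": 0,"y": 0,"z": 0,"turn": 0,"jaw": 1.8},
    {"x": 0,"y": 0,"z": 0,"turn": 0,"jaw": 1.8},
  ],
)

```text
t: 31.8
tool_pos: [0.6512, 0.0935, 0.0623]
tool_rot: [-1.521, 0.461, -0.461]
contact_force: [-1.0, 0.7, -2.1]
opening: 0.0204
```

Request:
play_rows(
  moves=[
    {"x": 0,"y": 0,"z": -0.05,"turn": 0,"jaw": 1.8},
    {"x": 0,"y": 0,"z": -0.05,"turn": 0,"jaw": 1.8},
    {"x": 0,"y": 0,"z": 0,"turn": 0,"jaw": 1.8},
    {"x": 0,"y": 0,"z": 0,"turn": 0,"jaw": 1.8},
  ],
)

```text
t: 32.13
tool_pos: [0.6514, 0.0935, 0.0617]
tool_rot: [-1.521, 0.461, -0.461]
contact_force: [-1.0, 0.3, 0.1]
opening: 0.0206
```

Request:
play_rows(
  moves=[
    {"x": 0,"y": 0,"z": -0.05,"turn": 0,"jaw": 1.8},
    {"x": 0,"y": 0,"z": 0,"turn": 0,"jaw": 1.8},
    {"x": 0,"y": 0,"z": 0,"turn": 0,"jaw": 2.1},
    {"x": 0,"y": 0,"z": 0,"turn": 0,"jaw": 2.6},
    {"x": 0,"y": 0,"z": 0,"turn": 0,"jaw": 3.2},
    {"x": 0,"y": 0,"z": 0,"turn": 0,"jaw": 3.8},
    {"x": 0,"y": 0,"z": 0,"turn": 0,"jaw": 3.8},
    {"x": 0,"y": 0,"z": 0.5,"turn": 0,"jaw": 3.8},
  ],
)

```text
t: 32.8
tool_pos: [0.6503, 0.0934, 0.0645]
tool_rot: [-1.522, 0.463, -0.459]
contact_force: [0.2, -0.1, 0.2]
opening: 0.038
```

Request:
play_rows(
  moves=[
    {"x": 0,"y": 0,"z": 1.5,"turn": 0,"jaw": 3.8},
    {"x": 0,"y": 0,"z": 3,"turn": 0,"jaw": 3.8},
    {"x": 0,"y": 0,"z": 4,"turn": 0,"jaw": 3.8},
    {"x": -2,"y": -1,"z": 3,"turn": 0,"jaw": 3.8},
    {"x": -4,"y": -1,"z": 0,"turn": 0,"jaw": 3.8},
    {"x": -4,"y": -1,"z": 0,"turn": 0,"jaw": 3.8},
    {"x": -4,"y": -1,"z": 0,"turn": 0,"jaw": 3.8},
    {"x": -3,"y": 0,"z": 0,"turn": 0,"jaw": 3.8},
  ],
)

```text
t: 33.47
tool_pos: [0.4792, 0.0525, 0.182]
tool_rot: [-1.521, 0.461, -0.463]
contact_force: [0.3, 0.3, -0.5]
opening: 0.0382
```

```bash
python3 st.py; python3 chk.py clamp:18 square:18 vee_block:18 cup_brush:18 flask:0 flap_disc:0
python3 - <<'E'
from h import *
for c in('scene','top'):
    d=eyes.get_image(c)['img'][:,:,::-1]
    im=d[110:320,110:450] if c=='scene' else d[110:270,60:480]
    f=800/im.shape[1];cv2.imwrite(f'pics/end_{c}.png',cv2.resize(im,None,fx=f,fy=f,interpolation=cv2.INTER_CUBIC))
E
```

```text
t 33.4667 pos mm [479.2  52.5 182. ] jawyaw 56.2 appr [ 0.001 -0.001 -1.   ] q [-0.05 -0.27  1.99 -0.    1.42 -1.03] F [ 0.31  0.31 -0.51] open 38.2
top 0.76 [182.8, 183.6]
scene 0.91 [375.2, 205.9]
clamp top 0.164 [596.3 290.2] 345.6
clamp scene 0.09 [596.2 291.6] 346.2
top 0.93 [372.1, 188.6]
scene 0.79 [179.0, 255.8]
square top 0.079 [ 591.6 -297.5] 356.9
square scene 0.069 [ 591.9 -296.1] 357.9
top 0.81 [310.0, 157.9]
scene 0.64 [259.6, 254.0]
vee_block top 0.049 [ 659.8 -100.7] 357.8
vee_block scene 0.068 [ 661.6 -100. ] 355.3
top 0.76 [245.7, 163.1]
scene 0.95 [326.2, 232.2]
cup_brush top 0.073 [649.8  94.1] 7.4
cup_brush scene 0.046 [651.8  93.8] 349.9
top 0.92 [98.3, 247.2]
scene 0.61 [401.9, 133.7]
flask top 0.107 [391.1 505.1] 37.9
flask scene 0.099 [391.8 510.4] 218.6
top 0.92 [443.1, 216.6]
scene 0.84 [83.7, 253.1]
flap_disc top 0.034 [ 470.8 -493.5] 3.6
flap_disc scene 0.041 [ 473.8 -493.5] 9.0
```

View pics/end_scene.png

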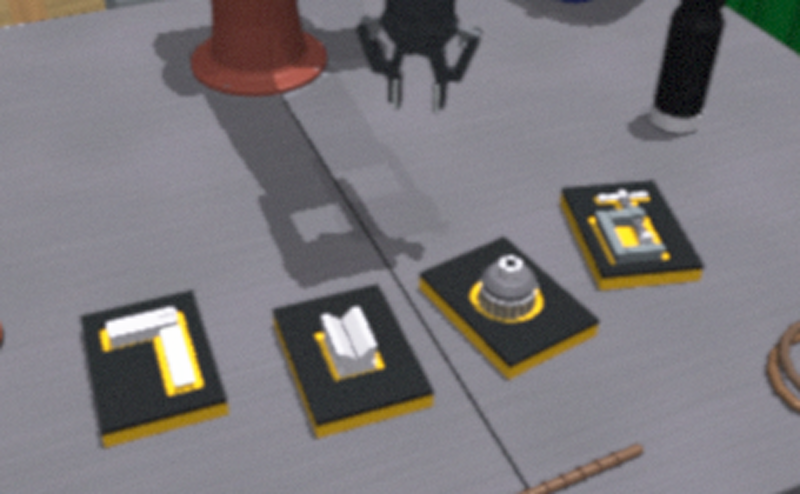

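View pics/end_top.png

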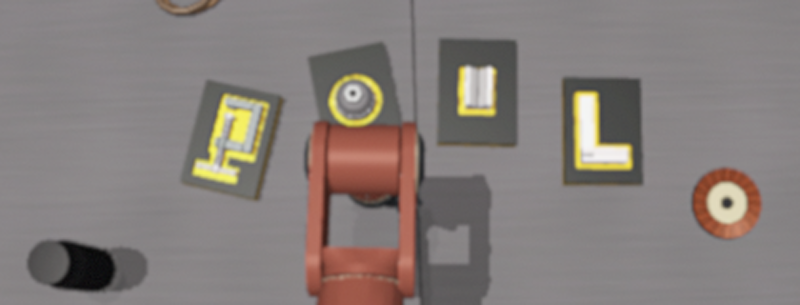

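```bash
python3 -c "
from station import finish_job; print(finish_job())"
```

```text
the job is handed in; nothing more can be done
None
```

The G-clamp, engineer's square, vee block and wire cup brush are each in their own foam insert, placed in that order, and the job is handed in. It took about 35 s of the 96 s allowed. I lowered each piece in small steps until the wrist force showed it had taken the floor, then opened the jaws and lifted clear.

**Position:** In the last pictures each piece shows inside its pocket, the right way up. Refitting its outline puts it within about 3 mm of its home position, and the pocket clearance is 8 mm. The clamp is furthest off, 1.5 to 3 mm in y depending on the camera.

**Depth:** The contact heights match the pocket floors to within about a millimetre. There is no depth image to confirm "fully down" independently.

**Left alone:** The flask and flap disc still measure where they started, within camera error. The gripper was well clear of everything at hand-in.

**Disagreements:**
- The two cameras differed by 1 to 3 mm on most positions (up to 5 mm for the flask) and by up to 2.5° on the vee block's angle.
- The finger opening read about 2 mm less than the nominal width on every grip.

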